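# Unhook the swinging drying basket and set it on the carving board

### The arm

A 6-joint arm with a two-finger parallel gripper is mounted at the origin on a cart in front of the work surface, level with it; the furniture and walls round the work are solid. World frame = base frame: x ahead of the robot, y to its left, z up, the work surface at z = 0. Lengths are in m, angles in rad, forces in N, time in s.
With the tool pointing down it reaches from about 0.325 to 0.9 m from the base axis. Payload 6.1 kg.
Tool frame: the origin (TCP) lies at the very end of the fingers, on their centre line; the grasp point (between the pads) lies 19 mm behind it; z points along the fingers, y is the direction in which the jaws open and shut (so a half turn about z gives the same grasp; the last joint's range is limited). The gripper opens to 87 mm and grips with 3 to 60 N. Pads are 19 mm wide; open, the fingers measure 117 mm over their backs; the gripper's body (75 mm by 190 mm) begins 51 mm behind the grasp point.
Start: joints at [-1.35, 0.22, 1.526, -0, 1.395, -0.126], TCP at [0.212, -0.588, 0.223] pointing down, gripper open.
Joint ranges: [-2.98, 2.98], [-0.91, 2.08], [0.09, 2.57], [-1.24, 4.39], [0.2, 2.65], [-2.68, 2.68]. Speed limits (rad/s): [2.57, 2.57, 3.01, 3.14, 3.14, 3.14].

### API

Orientations are given as a unit quaternion [x, y, z, w].
In Python, from plant import robot, snapshot, camera_model gives the robot as it stands. The module is installed in compiled form; this text tells all that it offers.
- The arm moves only by the shell command python3 -m inch 'ROWS' [FORCE]. ROWS is JSON, one flat list of numbers, 5 for each row, row after row: the shift along the tool's x, y, z in cm, then the turn about the tool's z in rad, then the opening, from 0 (shut) to 1 (fully open). In form: [x, y, z, yaw, hand, x, y, z, yaw, hand, ...]. A call has 1 to 8 rows; each row is the pose to reach, as a shift and turn from the pose commanded when the call began, along the tool's axes at that moment; what a row does not reach only later rows make up. A row lasts 1/12 s, in which the tool goes at most 41.7 mm and 7.16 degrees, less where a joint would pass 70% of its speed; a pose out of reach is approached as far as the arm can. A call with a gripper value outside its range is refused whole. The fingers move at their own pace and stop on an object; FORCE is the grip in N (left out, the last holds). Time passes only in rows, so rows that repeat a pose let the fingers close. It gives the time, the measured TCP pose, the force and the opening at its end, in the units of the state.
- robot.get_obs(): the state, without advancing time (a new reading comes with each control period).
- snapshot(name): name is "scene" or "top" or "wrist"; returns the picture (400x640x3 uint8, red, green, blue); there is no depth.
- camera_model(name): a dict with "mtx" (3x3 intrinsics, pixels), "k1" (the pictures are not rectified: a ray, as slopes to the right and down, at radius r is drawn at 1 + k1 r^2 times it, then the intrinsics apply), "R" (3x3) and "t" (3): a world point X has camera coordinates R X + t. Camera axes: x right, y down, z forward; pixel columns grow to the right and rows downward; lengths in m; the calibration is good to about 2 mm. A picture is of the moment at which its call begins: read the wrist's pose just before it. camera_model takes no time and is no camera call; for the wrist camera it gives the pose at the moment of the call.
- robot.job_done(): hands the job in, once; it reports no verdict.
The state is a dict: "time": time; "q": joint angles; "joint_velocities": joint speeds; "joint_efforts": joint torques, N m; "position": TCP position; "ee_rot": TCP orientation; "ft_force": force on the tool from outside, world axes, zero at the start; "wrist_torque": the same for the moment, N m; "finger_gap": opening from 0.0 (shut) to 1.0 (fully open).
Only numpy, scipy, OpenCV 4.12 (cv2) and the standard library are available. Lean on these libraries where they do the work, as an engineer would, in place of code of your own. Each camera call takes 0.05 s, during which the arm holds its last target.

### The job

Take the metal drying basket, with the gypsum heart lying in it, off its wooden stand: hold it by its wooden handle, draw it towards the open front end of the slots in which its pins hang until it comes up against the stops, then lift it straight out without forcing it or letting it tip. Set it down gently, upright, in the middle of the brown hardboard with the heart still inside, and let go, leaving the other things on the table alone.

Things in the scene. Friction and masses are not known exactly. Their poses are not given: they have to be found in the camera images.
- stand: Fixed wooden stand. Origin: on the table, below the middle of the basket's hanging range; x to its back (away from the robot at yaw 0), z up. Base plate 141 x 200 x 12, x -65 to +76. Two plywood cheeks 8 thick at y -50 and +50, x -56 to +24, 122 high, have slots for the basket's pins. Rear posts 16 x 16 at x +66, y +-86, cross brace at z 225 to 255 between them, carry a roof board.
- slots (a point): Pin-axis height (z 105) above the stand's origin, axes as the stand's. In x from here each cheek's level slot runs from -46 (front stop) to +14 (closed back). Slot floor z 100. From x -28 back a lip covers it (underside z 114, top 122): pins have 4 mm play and cannot rise. From -46 to -28 it is open upward, the front stop rising to z 122.
- open_end (a point): Where the middle of the pin axis is when both pins lie against the front stops (41 mm in front of the stand's origin, 105 mm up). Pins can leave only straight up here, from within about 7 mm of the stops; they clear the stops once raised 25 mm. The pan hangs between the cheeks: to go sideways its underside must be above them too (basket raised about 95 mm).
- roof_edge (a point): Middle of the roof board's lower front edge, z 305. The board reaches 115 back from here and 100 to either side, 12 thick, with a roll of tape fixed on it. It bars a hand from coming straight down on the basket: reach in from the front, tool leaning 30 to 40 degrees (fingers pointing down and towards the stand's +x), fingers closing along the stand's y.
- basket: Loose open aluminium basket, 0.2 to 0.34 kg, hanging freely by two pins in the stand's slots, parallel to the stand, its origin within 8 mm of the stand's in x. Origin: centre of underside, z up. Pan 80 (x) x 76 (y) x 50 high, walls 3, inner floor 3 up. Ears 24 x 4 at y +-38 rise to z 72. Thin straps 12 wide at x +-41 rising to +-28 carry the handle.
- pin_axis (a point): Middle of the basket's pin axis, 60 mm above its underside. One round steel pin, diameter 10, on each side along y, reaching out to y -62 and +62. Axes as the basket's.
- basket_grip (a point): Centre of the basket's wooden handle bar, 118 mm above the basket's underside. The bar runs along the basket's x, 66 long (x), 12 thick (y), 26 high (z), free on both y sides and beneath, above the cheeks. Pinch it across its 12 mm thickness. Axes as the basket's.
- heart: Loose off-white gypsum heart, 52 x 58 x 16 mm, 55 g, lying flat in the basket. Origin: centre of its underside.
- hardboard: Brown hardboard, 122 (x) x 255 (y) x 6 mm, fixed flat on the table. Origin: centre of its underside; its top is 6 mm up.
- jar: Bystander: glass jar with red lid, 62 across, 86 high; origin centre of underside.
- sanding_block: Bystander: cork sanding block 54 x 98 x 28; origin centre of underside.
- star: Bystander: gypsum star, 84 x 84 x 18; origin centre of underside.
- medallion: Bystander: round gypsum medallion, 68 across, 15 high; origin centre of underside.
- pot: Bystander: small plastic tub with a foil lid, 72 across, 72 high; origin centre of underside.

How it is judged:
On the way, in this order (a step that is already met when the one before it is completed fails the run):
1. the basket's pins are drawn to the open front end of the slots, still in them (x of basket in the frame of stand below -0.033 m and z of basket in the frame of stand below 0.055 m), for 0.1 s.
2. the basket is lifted clear of the slots (z of basket in the frame of stand above 0.07 m and contact force between basket and stand below 0.05 N), for 0.1 s.
At the end, for the whole second after the job is handed in: The basket stands upright (within 3.5 degrees) and still on the hardboard, its centre within 30 mm (board's x) and 50 mm (board's y) of the board's centre, with the heart still inside it (x of basket in the frame of hardboard between -0.03 and 0.03 m and y of basket in the frame of hardboard between -0.05 and 0.05 m and z of basket in the frame of hardboard between 0.003 and 0.01 m and angle between basket's own z axis and vertical below 0.06 rad and linear speed of basket below 0.02 m/s and z of heart in the frame of basket between 0 and 0.03 m and horizontal distance between heart and basket below 0.035 m); the robot touches nothing.
It fails at once if the basket swings or tips more than 20 degrees from upright (angle between basket's own z axis and vertical above 0.35 rad).
It fails at once if the basket is wrenched against its stand (more than 40 N) (contact force between basket and stand above 40 N).
It fails at once if the basket is dropped or banged onto the board (still faster than 0.35 m/s in the last 20 mm) (z of basket in the frame of hardboard below 0.026 m and horizontal distance between basket and hardboard below 0.12 m and linear speed of basket above 0.35 m/s).
It fails at once if another thing on the table is pushed more than 30 mm (distance of any of jar, sanding_block, star, medallion, pot from where it was at the start of the episode above 0.03 m).
It also fails if it takes over 51 s, if anything falls off the work surface, if the arm or the gripper's body presses on something with over 40 N, if the wrist force passes 120 N, or if a joint passes its speed limit or range.

## Working session

There is one attempt and no reset: what is moved stays moved. The work goes in short steps, Python scripts to look and compute and a shell command to move; the robot and the scene stay as the last step left them, time stands still between calls to the robot, and variables do not carry over. Pictures are saved under pics/ and viewed, and the job is handed in when it is done.

```bash
mkdir -p pics; cat > h.py <<'E'
import numpy as np,cv2
from plant import robot,snapshot,camera_model
from scipy.spatial.transform import Rotation as Ro
def snap(n,f,crop=None,s=1):
    im=snapshot(n);np.save('pics/'+f+'.npy',im)
    b=im[:,:,::-1]
    if crop: x0,y0,x1,y1=crop;b=b[y0:y1,x0:x1]
    if s!=1:b=cv2.resize(b,None,fx=s,fy=s,interpolation=cv2.INTER_CUBIC)
    cv2.imwrite('pics/'+f+'.png',b);return im
def ray(m,u,v):
    K=np.array(m['mtx']);x=(u-K[0,2])/K[0,0];y=(v-K[1,2])/K[1,1]
    k=m['k1'];a,b=x,y
    for _ in range(20):
        f=1+k*(a*a+b*b);a,b=x/f,y/f
    R=np.array(m['R']);t=np.array(m['t']).ravel()
    d=R.T@np.array([a,b,1]);return -R.T@t,d
def onz(m,u,v,z):
    o,d=ray(m,u,v);return o+d*(z-o[2])/d[2]
def proj(m,X):
    c=np.array(m['R'])@np.array(X)+np.array(m['t']).ravel();a,b=c[0]/c[2],c[1]/c[2]
    f=1+m['k1']*(a*a+b*b);K=np.array(m['mtx']);return K[0,0]*a*f+K[0,2],K[1,1]*b*f+K[1,2]
def tri(m1,p1,m2,p2):
    o1,d1=ray(m1,*p1);o2,d2=ray(m2,*p2)
    s=np.linalg.lstsq(np.c_[d1,-d2],o2-o1,rcond=None)[0]
    a,b=o1+d1*s[0],o2+d2*s[1];return (a+b)/2,np.linalg.norm(a-b)
E
python3 - <<'E'
from h import *
o=robot.get_obs();print({k:np.round(v,3).tolist() for k,v in o.items()})
for n in ['scene','top','wrist']:
    m=camera_model(n);print(n,np.round(m['mtx'],1).tolist(),m['k1'],np.round(m['R'],3).tolist(),np.round(m['t'],3).tolist())
    snap(n,n+'0')
E
```

```text
{'time': 0.0, 'q': [-1.35, 0.221, 1.528, 0.0, 1.395, -0.126], 'joint_velocities': [-0.002, -0.0, -0.0, -0.0, 0.001, 0.002], 'joint_efforts': [0.0, -49.461, -38.737, 0.07, 0.057, -0.0], 'position': [0.212, -0.587, 0.221], 'ee_rot': [0.985, 0.173, -0.0, -0.001], 'ft_force': [-0.216, -1.059, 0.182], 'wrist_torque': [0.017, 0.014, 0.014], 'finger_gap': 0.998}
scene [[392.3, 0.0, 320.8], [0.0, 392.3, 200.4], [0.0, 0.0, 1.0]] -0.03986559600821229 [[-0.865, -0.501, 0.009], [-0.395, 0.671, -0.628], [0.309, -0.547, -0.778]] [0.532, 0.267, 1.359]
top [[423.5, 0.0, 314.1], [0.0, 423.5, 204.0], [0.0, 0.0, 1.0]] -0.0897288538562133 [[-0.408, -0.913, -0.001], [-0.87, 0.39, -0.301], [0.275, -0.122, -0.954]] [0.351, 0.488, 1.174]
wrist [[301.8, 0.0, 317.0], [0.0, 301.8, 197.8], [0.0, 0.0, 1.0]] 0.01960774019808173 [[0.338, -0.941, -0.003], [-0.902, -0.326, 0.283], [-0.267, -0.093, -0.959]] [-0.625, -0.033, 0.392]
```

View pics/scene0.png

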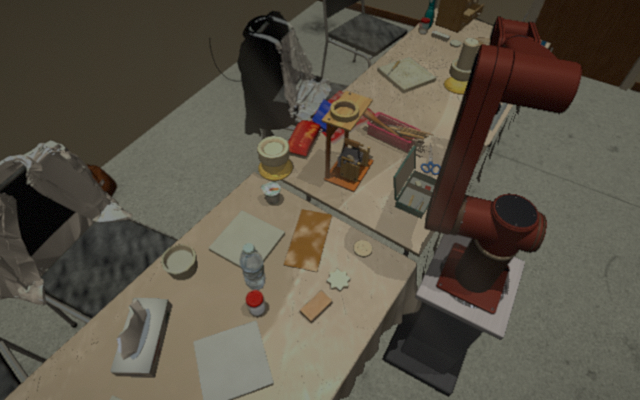

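View pics/top0.png

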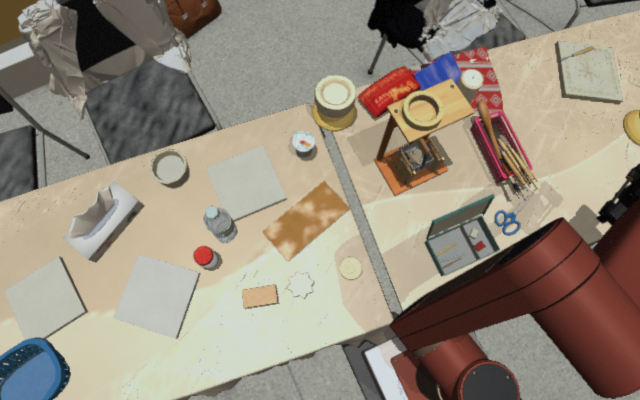

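View pics/wrist0.png

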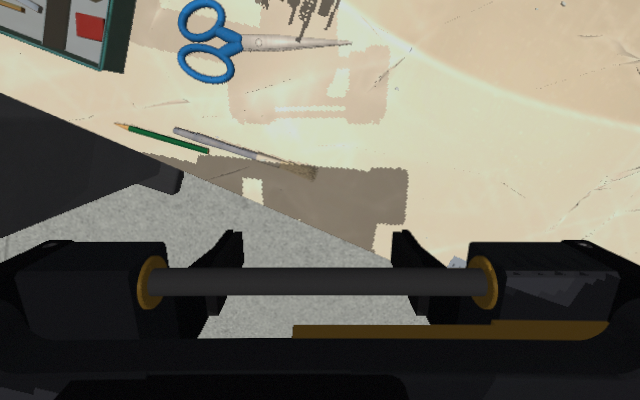

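```bash
python3 - <<'E'
from h import *
a=np.load('pics/top0.npy')[:,:,::-1];cv2.imwrite('pics/tz.png',cv2.resize(a[70:205,360:490],None,fx=4.4,fy=4.4,interpolation=cv2.INTER_CUBIC))
a=np.load('pics/scene0.npy')[:,:,::-1];cv2.imwrite('pics/sz.png',cv2.resize(a[85:195,310:390],None,fx=5.4,fy=5.4,interpolation=cv2.INTER_CUBIC))
E
```

```text
(no output)
```

View pics/tz.png

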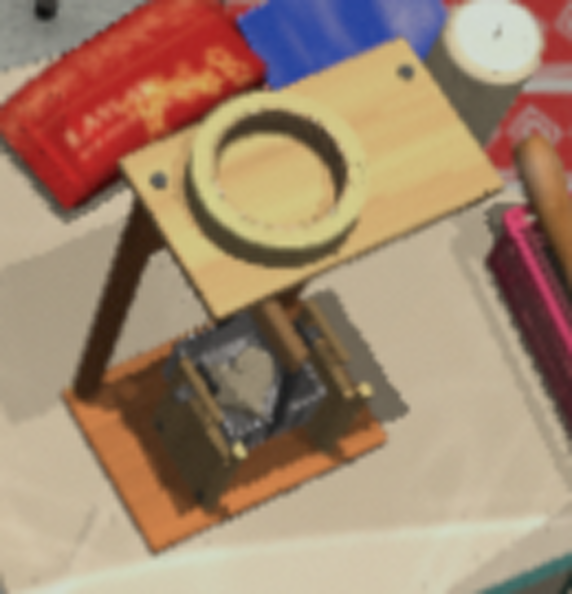

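View pics/sz.png

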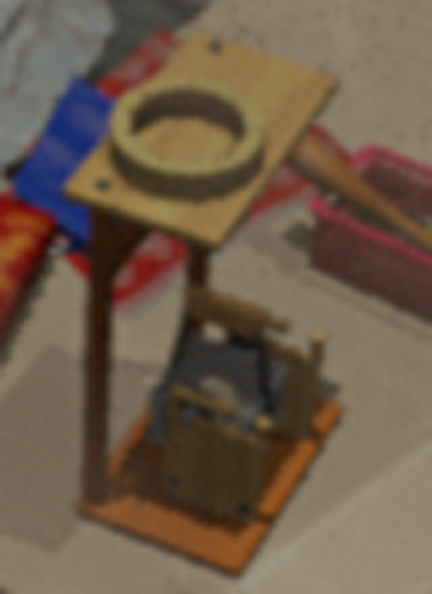

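```bash
python3 - <<'E'
from h import *
T=camera_model('top');S=camera_model('scene')
t=lambda x,y:((x+.5)/4.4-.5+360,(y+.5)/4.4-.5+70)
s=lambda x,y:((x+.5)/5.4-.5+310,(y+.5)/5.4-.5+85)
print('base top FR? ');
for p in [(155,552),(65,395),(385,437)]: print(np.round(onz(T,*t(*p),.012),4))
print('scene')
for p in [(238,576),(78,508),(342,403)]: print(np.round(onz(S,*s(*p),.012),4))
print('roof top/scene z .317')
for p in [(120,158),(402,40),(500,187),(220,320)]: print(np.round(onz(T,*t(*p),.317),4))
for p in [(65,190),(200,38),(338,80),(214,240)]: print(np.round(onz(S,*s(*p),.317),4))
# cheek stop tips z .122
print('stops tips')
for p in [(238,450),(365,388)]: print(np.round(onz(T,*t(*p),.122),4))
for p in [(263,424),(318,340)]: print(np.round(onz(S,*s(*p),.122),4))
print('board')
for n,m in(('top0',T),('scene0',S)):
    a=cv2.cvtColor(np.load('pics/%s.npy'%n),cv2.COLOR_RGB2HSV)
    k=cv2.inRange(a,(8,110,80),(20,255,255))
    cv2.imwrite('pics/k_%s.png'%n,k)
    n_,l,st,c=cv2.connectedComponentsWithStats(k)
    for i in range(1,n_):
        if st[i,4]>200: print(n,st[i],np.round(c[i],1),np.round(onz(m,*c[i],.006),4))
E
```

```text
base top FR? 
[ 0.5306 -0.1308  0.012 ]
[ 0.6655 -0.1265  0.012 ]
[ 0.5402 -0.3271  0.012 ]
scene
[ 0.535  -0.1271  0.012 ]
[ 0.672  -0.1257  0.012 ]
[ 0.5457 -0.3319  0.012 ]
roof top/scene z .317
[ 0.6844 -0.1266  0.317 ]
[ 0.6886 -0.3211  0.317 ]
[ 0.5782 -0.3235  0.317 ]
[ 0.5689 -0.1306  0.317 ]
[ 0.6866 -0.1245  0.317 ]
[ 0.6876 -0.3179  0.317 ]
[ 0.5825 -0.3242  0.317 ]
[ 0.5792 -0.1305  0.317 ]
stops tips
[ 0.5464 -0.1792  0.122 ]
[ 0.551  -0.2798  0.122 ]
[ 0.5495 -0.1776  0.122 ]
[ 0.5533 -0.2772  0.122 ]
board
top0 [  0   0  37  45 903] [10.8 18.2] [1.8073 0.8943 0.006 ]
top0 [178   0  26  17 246] [190.8   5.8] [1.5201 0.2165 0.006 ]
top0 [ 386   86   87   75 1086] [423.8 120. ] [ 0.7287 -0.3462  0.006 ]
top0 [477 101  25  58 360] [489.  126.1] [ 0.6195 -0.541   0.006 ]
top0 [ 374  147   74   48 1025] [404.1 173.1] [ 0.5858 -0.1946  0.006 ]
top0 [ 263  182   86   74 2179] [307.7 218.2] [0.5751 0.1484 0.006 ]
scene0 [323  91  76  45 724] [355.6 112.2] [ 0.7585 -0.5879  0.006 ]
scene0 [324 159  49  32 347] [349.6 178.8] [ 0.5826 -0.184   0.006 ]
scene0 [ 284  209   48   59 1557] [308.4 238.3] [0.5774 0.1555 0.006 ]
```

View pics/k_top0.png

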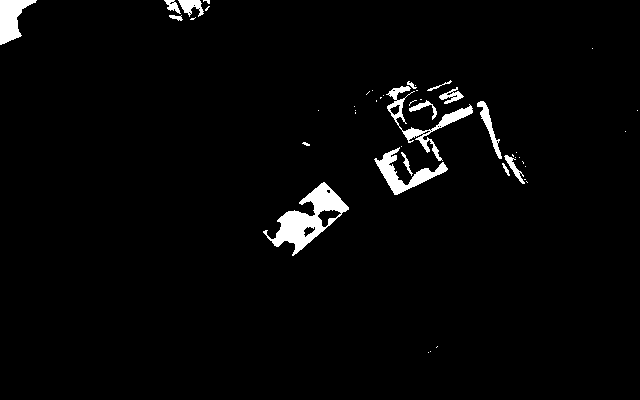

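```bash
python3 -m inch '[0,0,-28,0.3,0.6,0,0,-28,0.3,0.6,0,0,-28,0.3,0.6,0,0,-28,0.3,0.6,0,0,-28,0.3,0.6,0,0,-28,0.3,0.6,0,0,-28,0.3,0.6,0,0,-28,0.3,0.6]'
python3 - <<'E'
from h import *
o=robot.get_obs();R=Ro.from_quat(o['ee_rot']).as_matrix();print(np.round(R,3).tolist(),np.round(o['q'],3),o['position'])
m=camera_model('wrist');c=-np.array(m['R']).T@np.array(m['t']).ravel();print('cam in tool',R.T@(c-o['position']))
T=camera_model('top')
a=cv2.cvtColor(np.load('pics/top0.npy'),cv2.COLOR_RGB2HSV)
k=cv2.inRange(a,(8,60,80),(22,255,255))[175:265,255:360];k=cv2.morphologyEx(k,cv2.MORPH_CLOSE,np.ones((9,9)))
c,_=cv2.findContours(k,0,2);c=max(c,key=cv2.contourArea)
b=cv2.boxPoints(cv2.minAreaRect(c));w=np.array([onz(T,u+255,v+175,.006) for u,v in b])
print(np.round(b+[255,175],1).tolist(),np.round(w,3).tolist(),w.mean(0))
E
```

```text
time: 0.82
position: [0.2126, -0.5885, 0.5114]
ee_rot: [1.0, 0.023, 0.001, 0.006]
ft_force: [0.0, -1.0, 2.0]
finger_gap: 0.617
[[0.999, 0.047, 0.003], [0.047, -0.999, -0.012], [0.002, 0.012, -1.0]] [-1.35   0.206  1.011  0.     1.911  0.174] [ 0.21259764 -0.58849171  0.51141495]
cam in tool [ 0.07877712  0.00133721 -0.16197923]
[[259.5, 232.3], [322.0, 176.0], [350.5, 207.7], [288.0, 264.0]] [[0.595, 0.302, 0.006], [0.684, 0.05, 0.006], [0.552, 0.013, 0.006], [0.469, 0.26, 0.006]] [0.57486263 0.15626474 0.006     ]
```

```bash
python3 -m inch '[42,-61,0,-1,0.6,42,-61,0,-1,0.6,42,-61,0,-1,0.6,42,-61,0,-1,0.6,42,-61,0,-1,0.6,42,-61,0,-1,0.6,42,-61,0,-1,0.6,42,-61,0,-1,0.6]'
python3 - <<'E'
from h import *
o=robot.get_obs();R=Ro.from_quat(o['ee_rot']).as_matrix();print(np.round(R,3).tolist(),np.round(o['q'],3),o['position'])
d=np.array([.62,.03,.5])-o['position'];print(R.T@d*100)
E
```

```text
time: 1.48
position: [0.3889, -0.3027, 0.5019]
ee_rot: [0.865, 0.502, -0.0, -0.0]
ft_force: [-0.1, -0.1, -1.1]
finger_gap: 0.601
[[0.495, 0.869, -0.0], [0.869, -0.495, 0.001], [0.0, -0.001, -1.0]] [-0.822 -0.12   1.366  0.     1.896 -0.303] [ 0.38890904 -0.30272322  0.50193326]
[40.35009627  3.59776823  0.20216672]
```

```bash
python3 -m inch '[40,4,0,-1,0.6,40,4,0,-1,0.6,40,4,0,-1,0.6,40,4,0,-1,0.6,40,4,0,-1,0.6,40,4,0,-1,0.6,40,4,0,-1,0.6,40,4,0,-1,0.6]'
python3 -m inch '[0,0,0,-1,0.6,0,0,0,-1,0.6,0,0,0,-1,0.6,0,0,0,-1,0.6,0,0,0,-1,0.6,0,0,0,-1,0.6,0,0,0,-1,0.6,0,0,0,-1,0.6]'
python3 - <<'E'
from h import *
o=robot.get_obs();R=Ro.from_quat(o['ee_rot']).as_matrix();print(np.round(R,3).tolist(),np.round(o['q'],3),o['position'])
d=np.array([.62,.03,.5])-o['position'];print(R.T@d*100)
E
```

```text
time: 2.15
position: [0.5838, -0.032, 0.5019]
ee_rot: [0.518, 0.856, -0.0, -0.0]
ft_force: [1.1, -0.5, 0.2]
finger_gap: 0.599
time: 2.82
position: [0.583, -0.0341, 0.5016]
ee_rot: [0.044, 0.999, 0.0, -0.001]
ft_force: [0.9, 0.7, 0.5]
finger_gap: 0.6
[[-0.996, 0.088, -0.001], [0.088, 0.996, 0.0], [0.001, 0.0, -1.0]] [-0.193  0.105  1.143 -0.     1.895 -1.676] [ 0.5830069  -0.03408443  0.50163313]
[-3.11827052  6.71048079  0.15980348]
```

```bash
python3 -m inch '[-16,15,0,-0.134,0.6,-16,15,0,-0.134,0.6,-16,15,0,-0.134,0.6,-16,15,0,-0.134,0.6,-16,15,0,-0.134,0.6,-16,15,0,-0.134,0.6]'
python3 - <<'E'
from h import *
o=robot.get_obs();R=Ro.from_quat(o['ee_rot']).as_matrix();print(np.round(R,3).tolist(),np.round(o['q'],3),o['position'])
E
```

```text
time: 3.32
position: [0.7597, 0.104, 0.4951]
ee_rot: [-0.021, 1.0, 0.001, -0.004]
ft_force: [-0.0, 0.0, -1.0]
finger_gap: 0.599
[[-0.999, -0.043, -0.008], [-0.043, 0.999, 0.001], [0.008, 0.001, -1.0]] [ 3.300e-02  6.650e-01  4.330e-01  1.000e-03  2.051e+00 -1.580e+00] [0.75972338 0.10399097 0.49512381]
```

```bash
python3 -m inch '[-25,0,0,0,0.6,-25,0,0,0,0.6,-25,0,0,0,0.6,-25,0,0,0,0.6,-25,0,0,0,0.6,-25,0,0,0,0.6,-25,0,0,0,0.6]'
python3 - <<'E'
from h import *
o=robot.get_obs();R=Ro.from_quat(o['ee_rot']).as_matrix();print(np.round(R,3).tolist(),np.round(o['q'],3),o['position'])
E
```

```text
time: 3.9
position: [0.8448, 0.0949, 0.4401]
ee_rot: [-0.019, 1.0, 0.002, 0.018]
ft_force: [-0.6, 0.6, 0.3]
finger_gap: 0.6
[[-0.999, -0.039, 0.037], [-0.039, 0.999, 0.004], [-0.037, 0.002, -0.999]] [ 0.018  0.951  0.088  0.004  2.066 -1.59 ] [0.84480063 0.09489825 0.44011404]
```

```bash
python3 -m inch '[-40,0,-20,0,0.6,-40,0,-20,0,0.6,-40,0,-20,0,0.6,-40,0,-20,0,0.6,-40,0,-20,0,0.6,-40,0,-20,0,0.6,-40,0,-20,0,0.6,-40,0,-20,0,0.6]'
python3 - <<'E'
from h import *
o=robot.get_obs();R=Ro.from_quat(o['ee_rot']).as_matrix();print(np.round(R,3).tolist(),np.round(o['q'],3),o['position'])
E
```

```text
time: 4.57
position: [0.8578, 0.0827, 0.439]
ee_rot: [-0.02, 0.999, 0.003, 0.034]
ft_force: [-0.3, -0.7, 0.8]
finger_gap: 0.601
[[-0.997, -0.039, 0.068], [-0.039, 0.999, 0.007], [-0.068, 0.004, -0.998]] [ 2.000e-03  9.530e-01  8.800e-02  8.000e-03  2.032e+00 -1.604e+00] [0.85783564 0.08273056 0.43900694]
```

```bash
python3 -m inch '[15,0,0,0,0.6,15,0,0,0,0.6,15,0,0,0,0.6,15,0,0,0,0.6]'
python3 - <<'E'
from h import *
o=robot.get_obs();R=Ro.from_quat(o['ee_rot']).as_matrix();print(np.round(R,3).tolist(),np.round(o['q'],3),o['position'])
E
```

```text
time: 4.9
position: [0.759, 0.0787, 0.4332]
ee_rot: [-0.02, 0.999, 0.003, 0.034]
ft_force: [0.3, -0.4, 1.4]
finger_gap: 0.6
[[-0.997, -0.039, 0.068], [-0.039, 0.999, 0.007], [-0.068, 0.004, -0.998]] [-0.003  0.493  0.797  0.007  1.784 -1.611] [0.75899231 0.0786574  0.43323339]
```

```bash
python3 -m inch '[-10,4,14,0,0.6,-10,4,14,0,0.6,-10,4,14,0,0.6,-10,4,14,0,0.6,-60,4,-2,0,0.6,-60,4,-2,0,0.6,-60,4,-2,0,0.6,-60,4,-2,0,0.6]'
python3 - <<'E'
from h import *
o=robot.get_obs();R=Ro.from_quat(o['ee_rot']).as_matrix();print(np.round(R,3).tolist(),np.round(o['q'],3),o['position'])
snap('wrist','w1');snap('scene','s1')
E
```

```text
time: 5.57
position: [0.9159, 0.1181, 0.3134]
ee_rot: [-0.02, 0.999, 0.004, 0.039]
ft_force: [2.2, 0.2, -4.7]
finger_gap: 0.601
[[-0.996, -0.04, 0.077], [-0.039, 0.999, 0.01], [-0.077, 0.007, -0.997]] [ 0.04   1.092  0.099  0.008  1.873 -1.567] [0.91594015 0.11811151 0.31340894]
```

View pics/w1.png

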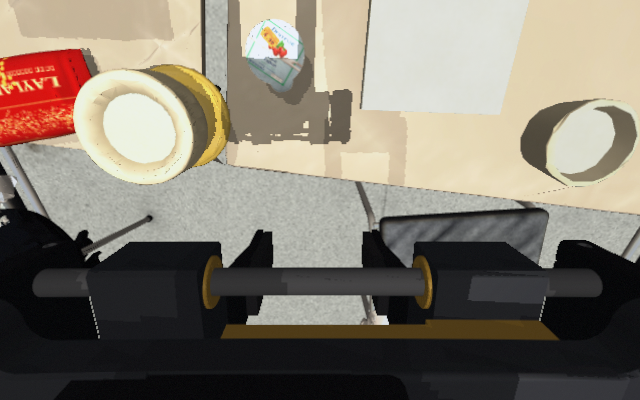

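View pics/s1.png

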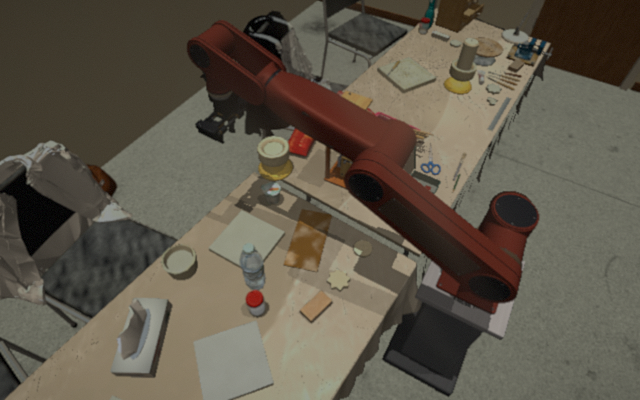

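```bash
python3 -m inch '[-60,0,-15,0,0.6,-60,0,-15,0,0.6,-60,0,-15,0,0.6,-60,0,-15,0,0.6,-60,0,-15,0,0.6,-60,0,-15,0,0.6,-60,0,-15,0,0.6,-60,0,-15,0,0.6]'
cat > p.py <<'E'
from h import *
o=robot.get_obs();R=Ro.from_quat(o['ee_rot']).as_matrix();print('z',np.round(R[:,2],3),'y',np.round(R[:,1],3),'q',np.round(o['q'],3),np.round(o['position'],4),'lean',np.round(np.degrees(np.arccos(-R[2,2])),1),'g',o['finger_gap'])
E
python3 p.py
```

```text
time: 6.33
position: [0.9358, 0.1003, 0.3251]
ee_rot: [-0.02, 0.997, 0.006, 0.069]
ft_force: [-0.4, -0.2, 0.2]
finger_gap: 0.601
z [ 0.138  0.015 -0.99 ] y [-0.04   0.999  0.01 ] q [ 0.019  1.088  0.088  0.013  1.827 -1.587] [0.9358 0.1003 0.3251] lean 8.0 g 0.6014346828301589
```

```bash
python3 -m inch '[-60,5,-8,0,0.6,-60,5,-8,0,0.6,-60,5,-8,0,0.6,-60,5,-8,0,0.6,-60,5,-8,0,0.6,-60,5,-8,0,0.6,-60,5,-8,0,0.6,-60,5,-8,0,0.6]'
python3 p.py
python3 -m inch '[-60,5,0,0,0.6,-60,5,0,0,0.6,-60,5,0,0,0.6,-60,5,0,0,0.6,-60,5,0,0,0.6,-60,5,0,0,0.6,-60,5,0,0,0.6,-60,5,0,0,0.6]'
python3 p.py
```

```text
time: 7.0
position: [0.956, 0.1063, 0.3059]
ee_rot: [-0.02, 0.996, 0.008, 0.088]
ft_force: [-0.3, -0.2, -1.1]
finger_gap: 0.599
z [ 0.174  0.019 -0.985] y [-0.04   0.999  0.012] q [ 0.023  1.112  0.088  0.015  1.766 -1.582] [0.956  0.1063 0.3059] lean 10.1 g 0.5992865080597638
time: 7.67
position: [0.9808, 0.1117, 0.2711]
ee_rot: [-0.02, 0.994, 0.01, 0.106]
ft_force: [-0.4, -0.4, -0.5]
finger_gap: 0.606
z [ 0.21   0.023 -0.977] y [-0.041  0.999  0.015] q [ 0.028  1.152  0.089  0.018  1.688 -1.579] [0.9808 0.1117 0.2711] lean 12.2 g 0.6060940776408184
```

```bash
python3 -m inch '[-60,3,-18,0,0.6,-60,3,-18,0,0.6,-60,3,-18,0,0.6,-60,3,-18,0,0.6,-60,3,-18,0,0.6,-60,3,-18,0,0.6,-60,3,-18,0,0.6,-60,3,-18,0,0.6]'
python3 p.py
python3 -m inch '[-60,3,-25,0,0.6,-60,3,-25,0,0.6,-60,3,-25,0,0.6,-60,3,-25,0,0.6,-60,3,-25,0,0.6,-60,3,-25,0,0.6,-60,3,-25,0,0.6,-60,3,-25,0,0.6]'
python3 p.py
```

```text
time: 8.33
position: [0.9793, 0.106, 0.3168]
ee_rot: [-0.019, 0.992, 0.011, 0.125]
ft_force: [0.1, -0.4, -0.8]
finger_gap: 0.6
z [ 0.247  0.027 -0.969] y [-0.041  0.999  0.018] q [ 0.02   1.105  0.089  0.023  1.697 -1.584] [0.9793 0.106  0.3168] lean 14.4 g 0.6001613946384244
time: 9.0
position: [0.9668, 0.1007, 0.3811]
ee_rot: [-0.019, 0.989, 0.013, 0.143]
ft_force: [0.1, -0.0, -0.0]
finger_gap: 0.601
z [ 0.283  0.031 -0.959] y [-0.042  0.999  0.02 ] q [ 0.013  1.036  0.089  0.028  1.729 -1.589] [0.9668 0.1007 0.3811] lean 16.5 g 0.600524972723377
```

```bash
R8='';
python3 -m inch '[-60,3,0,0,0.6,-60,3,0,0,0.6,-60,3,0,0,0.6,-60,3,0,0,0.6,-60,3,0,0,0.6,-60,3,0,0,0.6,-60,3,0,0,0.6,-60,3,0,0,0.6]' >/dev/null
python3 p.py
python3 -m inch '[-60,3,-5,0,0.6,-60,3,-5,0,0.6,-60,3,-5,0,0.6,-60,3,-5,0,0.6,-60,3,-5,0,0.6,-60,3,-5,0,0.6,-60,3,-5,0,0.6,-60,3,-5,0,0.6]' >/dev/null
python3 p.py
python3 -m inch '[-60,3,-5,0,0.6,-60,3,-5,0,0.6,-60,3,-5,0,0.6,-60,3,-5,0,0.6,-60,3,-5,0,0.6,-60,3,-5,0,0.6,-60,3,-5,0,0.6,-60,3,-5,0,0.6]' >/dev/null
python3 p.py
```

```text
z [ 0.318  0.035 -0.947] y [-0.043  0.999  0.022] q [ 0.011  1.069  0.089  0.031  1.659 -1.591] [0.9918 0.1    0.3559] lean 18.7 g 0.5958163189945197
z [ 0.354  0.038 -0.934] y [-0.043  0.999  0.024] q [ 0.008  1.065  0.089  0.036  1.625 -1.594] [1.0028 0.0986 0.3643] lean 20.9 g 0.599457103940943
z [ 0.389  0.042 -0.92 ] y [-0.044  0.999  0.026] q [ 0.005  1.053  0.089  0.04   1.599 -1.595] [1.0107 0.0974 0.3793] lean 23.1 g 0.6025634828180881
```

```bash

python3 -m inch '[-60,3,0,0,0.6,-60,3,0,0,0.6,-60,3,0,0,0.6,-60,3,0,0,0.6,-60,3,0,0,0.6,-60,3,0,0,0.6,-60,3,0,0,0.6,-60,3,0,0,0.6]' >/dev/null
python3 -m inch '[-60,3,0,0,0.6,-60,3,0,0,0.6,-60,3,0,0,0.6,-60,3,0,0,0.6,-60,3,0,0,0.6,-60,3,0,0,0.6,-60,3,0,0,0.6,-60,3,0,0,0.6]' >/dev/null
python3 p.py
python3 -m inch '[-60,3,5,0,0.6,-60,3,5,0,0.6,-60,3,5,0,0.6,-60,3,5,0,0.6,-60,3,5,0,0.6,-60,3,5,0,0.6,-60,3,5,0,0.6,-60,3,5,0,0.6]' >/dev/null
python3 -m inch '[-60,3,5,0,0.6,-60,3,5,0,0.6,-60,3,5,0,0.6,-60,3,5,0,0.6,-60,3,5,0,0.6,-60,3,5,0,0.6,-60,3,5,0,0.6,-60,3,5,0,0.6]' >/dev/null
python3 p.py
python3 - <<'E'
from h import *
snap('top','t2');snap('scene','s2')
E
```

```text
z [ 0.458  0.048 -0.888] y [-0.046  0.998  0.03 ] q [ 0.002  1.048  0.089  0.047  1.528 -1.598] [1.0324 0.0968 0.3951] lean 27.4 g 0.5996193090135696
z [ 0.524  0.054 -0.85 ] y [-0.048  0.998  0.034] q [ 0.     1.049  0.089  0.054  1.452 -1.6  ] [1.0553 0.0973 0.4074] lean 31.8 g 0.6010972060398231
```

View pics/t2.png

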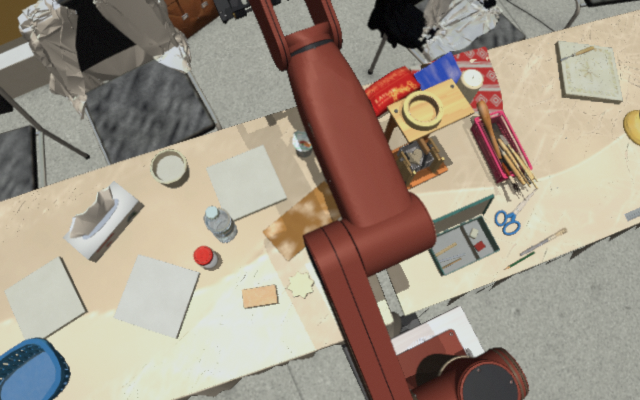

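```bash

python3 -m inch '[-60,3,5,0,0.6,-60,3,5,0,0.6,-60,3,5,0,0.6,-60,3,5,0,0.6,-60,3,5,0,0.6,-60,3,5,0,0.6,-60,3,5,0,0.6,-60,3,5,0,0.6]' >/dev/null
python3 p.py
python3 - <<'E'
from h import *
a=np.load('pics/top0.npy')[130:175,398:450,::-1];b=np.load('pics/scene0.npy')[130:175,330:382,::-1]
for im,n in((a,'a'),(b,'b')):
    im=cv2.resize(im,None,fx=10,fy=10,interpolation=cv2.INTER_CUBIC);cv2.imwrite(f'pics/hz{n}.png',cv2.convertScaleAbs(im,alpha=1.5))
E
```

```text
z [ 0.555  0.057 -0.83 ] y [-0.049  0.998  0.035] q [-1.000e-03  1.036e+00  8.900e-02  5.800e-02  1.427e+00 -1.601e+00] [1.0613 0.0972 0.4251] lean 33.9 g 0.6012802585076009
```

View pics/hza.png

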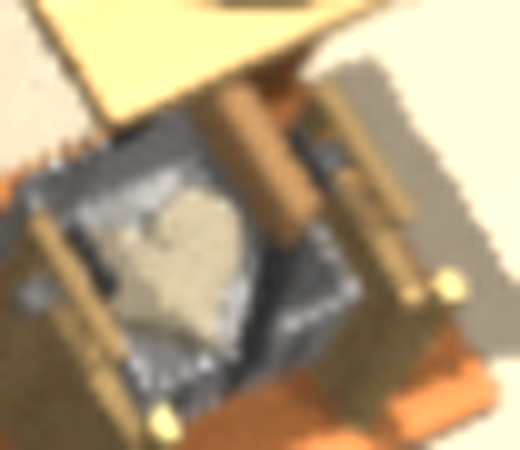

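View pics/hzb.png

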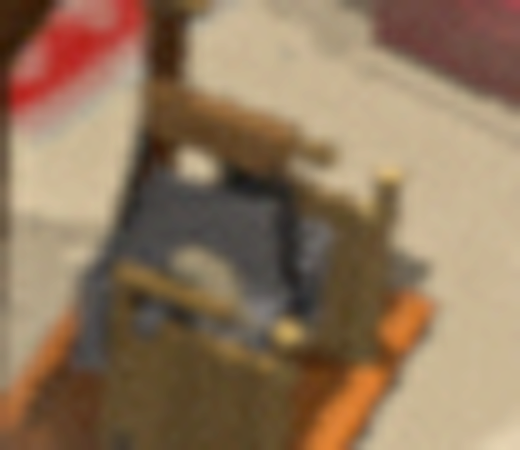

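```bash

python3 - <<'E'
from h import *
T=camera_model('top');S=camera_model('scene')
t=lambda x,y:((x+.5)/10-.5+398,(y+.5)/10-.5+130)
s=lambda x,y:((x+.5)/10-.5+330,(y+.5)/10-.5+130)
print(onz(T,*t(298,213),.176),onz(T,*t(225,90),.176))
for p in [(297,128),(150,82)]: print(onz(S,*s(*p),.176))
print(onz(S,*s(275,172),.150))
# predict with basket at stand origin .603,-.226 yaw .045
c,sn=np.cos(.045),np.sin(.045)
def W(x,y,z):return [.603+c*x-sn*y,-.226+sn*x+c*y,z]
for P in [(-33,0,176),(-33,6,150),(-33,6,176),(-53,50,122),(-53,-50,122),(-65,100,12),(-65,-100,12)]:
    X=W(*(np.array(P)/1000));a=proj(T,X);b=proj(S,X)
    print(P,np.round(X,3),'T',np.round([(a[0]-398)*10,(a[1]-130)*10]),'S',np.round([(b[0]-330)*10,(b[1]-130)*10]))
E
```

```text
[ 0.57296397 -0.2242697   0.176     ] [ 0.61534139 -0.22373617  0.176     ]
[ 0.57704433 -0.23085713  0.176     ]
[ 0.6387083 -0.2250161  0.176    ]
[ 0.58388972 -0.23003705  0.15      ]
(-33, 0, 176) [ 0.57  -0.227  0.176] T [308. 213.] S [305. 135.]
(-33, 6, 150) [ 0.57  -0.221  0.15 ] T [268. 259.] S [293. 193.]
(-33, 6, 176) [ 0.57  -0.221  0.176] T [290. 222.] S [299. 144.]
(-53, 50, 122) [ 0.548 -0.178  0.122] T [153. 416.] S [288. 331.]
(-53, -50, 122) [ 0.552 -0.278  0.122] T [439. 276.] S [388. 175.]
(-65, 100, 12) [ 0.534 -0.129  0.012] T [-41. 645.] S [242. 611.]
(-65, -100, 12) [ 0.543 -0.329  0.012] T [492. 381.] S [433. 299.]
```

```bash
cat > g.py <<'E'
from h import *
import sys
o=robot.get_obs();R=Ro.from_quat(o['ee_rot']).as_matrix()
d=np.array([float(a) for a in sys.argv[1:4]])-o['position'];print('cm',np.round(R.T@d*100,2))
E
python3 g.py .52 .05 .40
```

```text
cm [ 46.44  -2.15 -28.24]
```

```bash

python3 -m inch '[46.4,-2.2,-28.2,0,0.6,46.4,-2.2,-28.2,0,0.6,46.4,-2.2,-28.2,0,0.6,46.4,-2.2,-28.2,0,0.6,46.4,-2.2,-28.2,0,0.6,46.4,-2.2,-28.2,0,0.6,46.4,-2.2,-28.2,0,0.6,46.4,-2.2,-28.2,0,0.6]' 
python3 p.py; python3 g.py .52 .05 .40
```

```text
time: 15.1
position: [0.7974, 0.0736, 0.4155]
ee_rot: [-0.018, 0.956, 0.024, 0.291]
ft_force: [-0.6, 0.0, 0.7]
finger_gap: 0.596
z [ 0.556  0.057 -0.83 ] y [-0.049  0.998  0.035] q [-0.04   0.133  1.378  0.091  1.045 -1.671] [0.7974 0.0736 0.4155] lean 33.9 g 0.5963622871837956
cm [ 23.93  -1.05 -14.26]
```

```bash

python3 -m inch '[23.9,-1,-14.3,0,0.6,23.9,-1,-14.3,0,0.6,23.9,-1,-14.3,0,0.6,23.9,-1,-14.3,0,0.6,23.9,-1,-14.3,0,0.6,23.9,-1,-14.3,0,0.6,23.9,-1,-14.3,0,0.6]' 
python3 p.py; python3 g.py .53 -.232 .27
```

```text
time: 15.68
position: [0.5197, 0.0508, 0.4007]
ee_rot: [-0.019, 0.956, 0.024, 0.291]
ft_force: [-0.0, -0.2, 0.1]
finger_gap: 0.605
z [ 0.556  0.057 -0.829] y [-0.05   0.998  0.035] q [-0.145 -0.587  2.006  0.15   1.148 -1.776] [0.5197 0.0508 0.4007] lean 34.0 g 0.604642095013483
cm [  7.05 -28.73   9.81]
```

```bash

python3 -m inch '[7,-28.7,9.8,0,0.6,7,-28.7,9.8,0,0.6,7,-28.7,9.8,0,0.6,7,-28.7,9.8,0,0.6,7,-28.7,9.8,0,0.6,7,-28.7,9.8,0,0.6,7,-28.7,9.8,0,0.6,7,-28.7,9.8,0,0.6]' 
python3 p.py; python3 g.py .53 -.232 .27
python3 - <<'E'
from h import *
m=camera_model('wrist');snap('wrist','w3');
import json;json.dump({k:np.array(v).tolist() for k,v in m.items()},open('pics/w3.json','w'))
print(np.round(proj(m,[.609,-.226,.163]),1),np.round(proj(m,[.576,-.2275,.176]),1))
snap('scene','s3',(250,20,450,200),4)
E
```

```text
time: 16.35
position: [0.5316, -0.2356, 0.268]
ee_rot: [-0.017, 0.957, 0.023, 0.29]
ft_force: [-0.0, 0.2, -0.8]
finger_gap: 0.597
z [ 0.554  0.055 -0.831] y [-0.046  0.998  0.035] q [-0.825 -0.268  2.03   0.533  1.062 -2.62 ] [ 0.5316 -0.2356  0.268 ] lean 33.8 g 0.5969238694231183
cm [ 0.01  0.37 -0.24]
[320.7 195.1] [321.6 182.2]
```

View pics/w3.png

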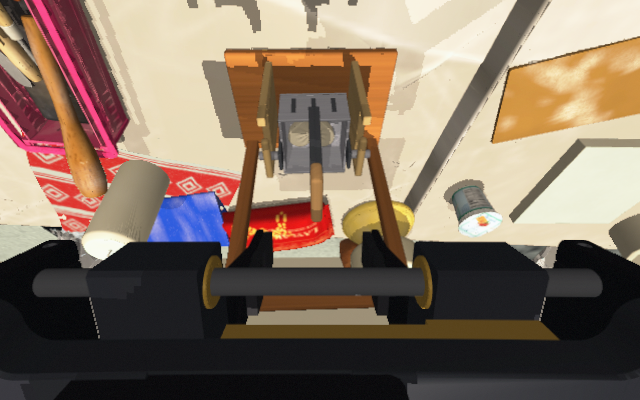

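View pics/s3.png

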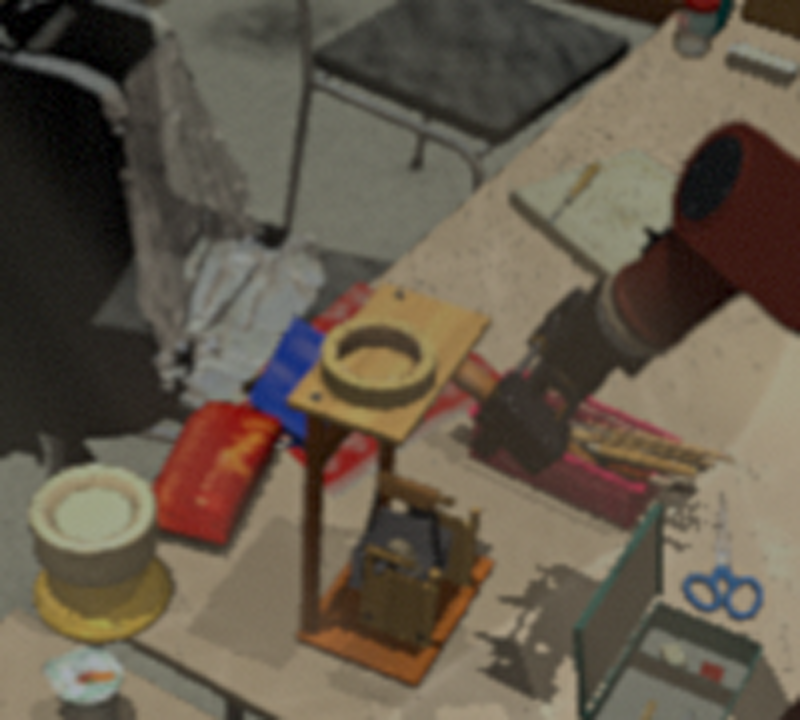

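```bash

python3 - <<'E'
from h import *
import json
m=json.load(open('pics/w3.json'));o=robot.get_obs();R=Ro.from_quat(o['ee_rot']).as_matrix();p=o['position']
im=np.load('pics/w3.npy');hsv=cv2.cvtColor(im,cv2.COLOR_RGB2HSV)
cv2.imwrite('pics/w3z.png',cv2.resize(im[80:240,250:390,::-1],None,fx=3.6,fy=3.6,interpolation=cv2.INTER_CUBIC))
for v in range(160,226,4):
    r=im[v,300:335].astype(int);print(v,[ (300+i) for i in range(35) if hsv[v,300+i,1]>80 and 5<hsv[v,300+i,0]<20])
for u,v,z in [(316,170,.176),(317,192,.163),(317,215,.15)]:
    w=onz(m,u,v,z);print(np.round(w,4),'tool',np.round(R.T@(w-p),4))
for d in (.0,.05,.1,.15):print(d,np.round(proj(m,p+R[:,2]*d),1))
E
```

```text
160 []
164 [311, 312, 313, 314, 315, 316, 317, 318, 319, 320]
168 [311, 312, 313, 314, 315, 316, 317, 318, 319, 320, 321]
172 [310, 311, 312, 313, 314, 315, 316, 317, 318, 319, 320, 321, 322]
176 [310, 311, 312, 313, 314, 315, 316, 317, 318, 319, 320, 321, 322]
180 [310, 311, 312, 313, 314, 315, 316, 317, 318, 319, 320, 321, 322]
184 [310, 311, 312, 313, 314, 315, 316, 317, 318, 319, 320, 321, 322]
188 [310, 311, 312, 313, 314, 315, 316, 317, 318, 319, 320, 321, 322]
192 [311, 312, 313, 314, 315, 316, 317, 318, 319, 320, 321, 322]
196 [311, 312, 313, 314, 315, 316, 317, 318, 319, 320, 321, 322]
200 [310, 311, 312, 313, 314, 315, 316, 317, 318, 319, 320, 321, 322]
204 [310, 311, 312, 313, 314, 315, 316, 317, 318, 319, 320, 321, 322, 325, 326]
208 [310, 311, 312, 313, 314, 315, 316, 317, 318, 319, 320, 321, 322, 329]
212 [311, 312, 313, 314, 315, 316, 317, 318, 319, 320, 321, 330]
216 [311, 312, 313, 314, 315, 316, 317, 318, 319, 320, 321]
220 [312, 313, 314, 315, 316, 317, 318, 319, 320]
224 [314]
[ 0.5607 -0.2332  0.176 ] tool [ 0.0267 -0.0035  0.0925]
[ 0.6043 -0.2299  0.163 ] tool [-0.0024 -0.0027  0.1276]
[ 0.66  -0.227  0.15 ] tool [-0.0416 -0.0027  0.1694]
0.0 [321.4 245.8]
0.05 [320.5 216.5]
0.1 [319.9 197.6]
0.15 [319.5 184.3]
```

View pics/w3z.png

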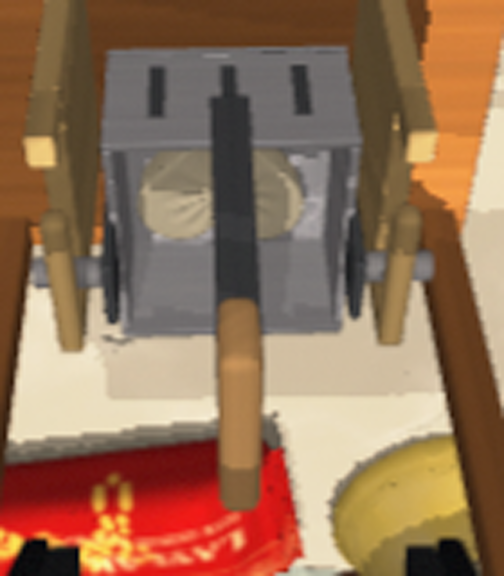

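```bash

python3 - <<'E'
from h import *
import json
m=json.load(open('pics/w3.json'))
for u,v,z in [(315.5,163,.150),(316,181,.176),(316,211,.176)]:
    print(np.round(onz(m,u,v,z),4))
# pins ends: left (-y) (40,268)?, right (430,265) 
for u,v in [(40,268),(430,265)]: print('pin',np.round(onz(m,u/3.6+250,v/3.6+80,.105),4))
for u,v in [(40,150),(420,147)]: print('stop',np.round(onz(m,u/3.6+250,v/3.6+80,.122),4))
E
python3 g.py .603 -.2305 .147; python3 g.py .6135 -.2305 .147
```

```text
[ 0.5772 -0.2321  0.15  ]
[ 0.5744 -0.2326  0.176 ]
[ 0.6183 -0.2308  0.176 ]
pin [ 0.6075 -0.2899  0.105 ]
pin [ 0.6049 -0.1684  0.105 ]
stop [ 0.5514 -0.283   0.122 ]
stop [ 0.5487 -0.1838  0.122 ]
cm [ 0.76 -0.38 14.02]
cm [-0.12 -0.43 14.6 ]
```

```bash

python3 -m inch '[0,-0.3,4,0,0.5,-0.1,-0.4,8,0,0.5,-0.1,-0.4,11,0,0.5,-0.1,-0.4,13,0,0.5,-0.1,-0.4,14.6,0,0.5,-0.1,-0.4,14.6,0,0.5,-0.1,-0.4,14.6,0,0.5]' 
python3 p.py; python3 g.py .6135 -.2305 .147
python3 - <<'E'
from h import *
snap('wrist','w4',(160,60,480,300),2.5);snap('scene','s4',(290,60,430,190),4.5)
E
```

```text
time: 17.03
position: [0.6151, -0.226, 0.1497]
ee_rot: [-0.019, 0.956, 0.025, 0.29]
ft_force: [0.0, -0.4, 1.0]
finger_gap: 0.499
z [ 0.555  0.058 -0.83 ] y [-0.051  0.998  0.036] q [-0.685  0.039  1.988  0.605  0.77  -2.665] [ 0.6151 -0.226   0.1497] lean 33.9 g 0.4990342360227972
cm [ 0.29 -0.45  0.11]
```

View pics/w4.png

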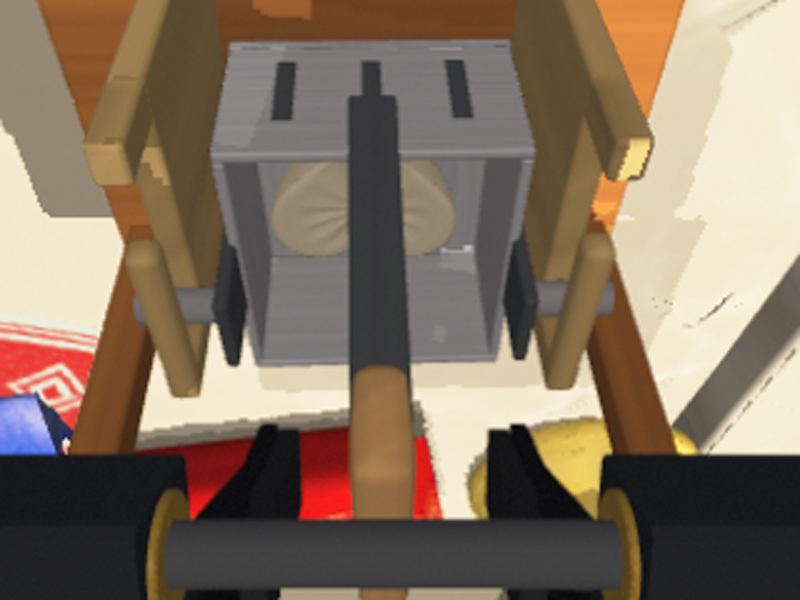

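View pics/s4.png

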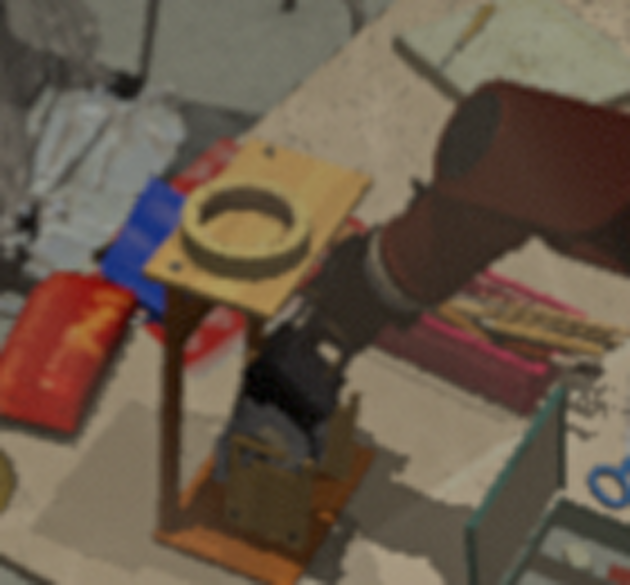

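```bash
cat > fk.py <<'E'
import numpy as np
from scipy.optimize import least_squares
from scipy.spatial.transform import Rotation as Ro
def RR(q): return (Ro.from_euler('z',q[0])*Ro.from_euler('y',q[1]+q[2])*Ro.from_euler('z',q[3])*Ro.from_euler('y',q[4])*Ro.from_euler('z',q[5]+np.pi/2)).as_matrix()
def fk(q,P):
    r0,lat,z0,a,b,e,L=P;s=q[1]+q[2]
    w=np.array([r0+a*np.sin(q[1])+b*np.sin(s)+e*np.cos(s),lat,z0+a*np.cos(q[1])+b*np.cos(s)-e*np.sin(s)])
    R=RR(q);return Ro.from_euler('z',q[0]).as_matrix()@w+L*R[:,2],R
D=[([-1.35,.221,1.528,0,1.395,-.126],[.212,-.587,.221]),([-1.35,.206,1.011,0,1.911,.174],[.2126,-.5885,.5114]),
([-.193,.105,1.143,0,1.895,-1.676],[.583,-.0341,.5016]),([.033,.665,.433,.001,2.051,-1.58],[.7597,.104,.4951]),
([-.003,.493,.797,.007,1.784,-1.611],[.759,.0787,.4332]),([.02,1.105,.089,.023,1.697,-1.584],[.9793,.106,.3168]),
([-.001,1.036,.089,.058,1.427,-1.601],[1.0613,.0972,.4251]),([-.04,.133,1.378,.091,1.045,-1.671],[.7974,.0736,.4155]),
([-.145,-.587,2.006,.15,1.148,-1.776],[.5197,.0508,.4007]),([-.825,-.268,2.03,.533,1.062,-2.62],[.5316,-.2356,.268]),([-.685,.039,1.988,.605,.77,-2.665],[.6151,-.226,.1497])]
S=least_squares(lambda P:np.concatenate([fk(q,P)[0]-x for q,x in D]),[0,.08,.35,.45,.53,0,.25],loss='soft_l1',f_scale=.003);P=S.x
def ik(p,R,q0):
    def f(q):
        x,Rq=fk(q,P);return np.r_[(x-p)*10,Ro.from_matrix(Rq.T@R).as_rotvec()]
    s=least_squares(f,q0);return s.x,np.abs(s.fun).max()
if __name__=='__main__':
    print(np.round(P,4),np.round([np.linalg.norm(fk(q,P)[0]-x)*1000 for q,x in D],1))
    R0=RR(D[-1][0]);print(np.round(R0,3).tolist())
    for turn in (0,.05):
        R=R0@Ro.from_euler('z',turn).as_matrix()
        for p in [(.6135,-.2305,.147),(.59,-.231,.147),(.57,-.232,.147),(.57,-.232,.2),(.57,-.232,.25),(.57,-.1,.25),(.57,0,.25),(.57,.15,.17)]:
            q,e=ik(np.array(p),R,D[-1][0]);print(turn,p,np.round(q,3),round(e,4))
E
python3 fk.py
```

```text
[4.000e-04 7.850e-02 3.108e-01 4.117e-01 5.473e-01 5.200e-02 3.428e-01] [0.5 0.4 0.2 0.3 0.2 0.1 0.2 0.4 0.2 0.2 0.1]
[[-0.831, -0.052, 0.554], [-0.023, 0.998, 0.058], [-0.556, 0.036, -0.83]]
0 (0.6135, -0.2305, 0.147) [-0.694  0.045  1.987  0.611  0.77  -2.68 ] 0.0
0 (0.59, -0.231, 0.147) [-0.727 -0.003  2.037  0.622  0.787 -2.715] 0.0
0 (0.57, -0.232, 0.147) [-0.759 -0.044  2.076  0.629  0.804 -2.746] 0.0
0 (0.57, -0.232, 0.2) [-0.759 -0.117  2.035  0.572  0.899 -2.659] 0.0
0 (0.57, -0.232, 0.25) [-0.759 -0.171  1.984  0.532  0.988 -2.592] 0.0
0 (0.57, -0.1, 0.25) [-0.504 -0.332  2.113  0.419  0.901 -2.302] 0.0
0 (0.57, 0, 0.25) [-0.261 -0.385  2.152  0.272  0.834 -2.   ] 0.0
0 (0.57, 0.15, 0.17) [ 0.133 -0.226  2.189 -0.028  0.588 -1.46 ] 0.0
0.05 (0.6135, -0.2305, 0.147) [-0.694  0.045  1.987  0.611  0.77  -2.63 ] 0.0
0.05 (0.59, -0.231, 0.147) [-0.727 -0.003  2.037  0.622  0.787 -2.665] 0.0
0.05 (0.57, -0.232, 0.147) [-0.759 -0.044  2.076  0.629  0.804 -2.696] 0.0
0.05 (0.57, -0.232, 0.2) [-0.759 -0.117  2.035  0.572  0.899 -2.609] 0.0
0.05 (0.57, -0.232, 0.25) [-0.759 -0.171  1.984  0.532  0.988 -2.542] 0.0
0.05 (0.57, -0.1, 0.25) [-0.504 -0.332  2.113  0.419  0.901 -2.252] 0.0
0.05 (0.57, 0, 0.25) [-0.261 -0.385  2.152  0.272  0.834 -1.95 ] 0.0
0.05 (0.57, 0.15, 0.17) [ 0.133 -0.226  2.189 -0.028  0.588 -1.41 ] 0.0
```

```bash

python3 -m inch '[-0.3,-0.4,0,0.07,0.5,-0.3,-0.4,0,0.07,0.5,-0.3,-0.4,0,0.07,0.35]' 
python3 p.py;  python3 g.py .618 -.2305 .151
python3 - <<'E'
from h import *
snap('wrist','w5',(160,60,480,300),2.5)
E
```

```text
time: 17.38
position: [0.6181, -0.2322, 0.1532]
ee_rot: [0.014, 0.956, 0.033, 0.291]
ft_force: [-0.2, -0.1, 0.0]
finger_gap: 0.478
z [ 0.557  0.055 -0.829] y [0.008 0.997 0.071] q [-0.691  0.045  1.975  0.605  0.774 -2.597] [ 0.6181 -0.2322  0.1532] lean 34.0 g 0.4781060607003156
cm [0.13 0.16 0.18]
```

View pics/w5.png

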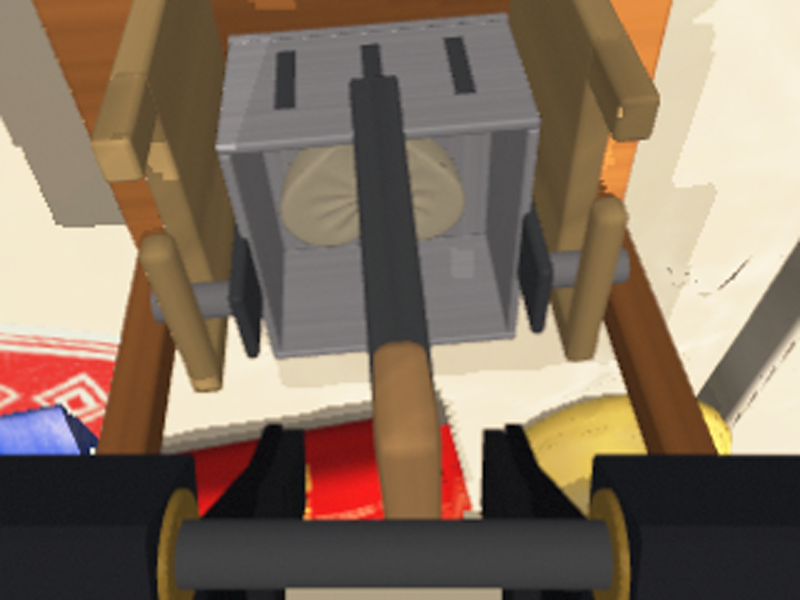

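```bash

python3 -m inch '[0.1,0.25,0.1,0,0.45,0.1,0.25,0.1,0,0.3,0.1,0.25,0.1,0,0.2,0.1,0.25,0.1,0,0,0.1,0.25,0.1,0,0,0.1,0.25,0.1,0,0]' 25
python3 p.py
```

```text
time: 17.93
position: [0.6174, -0.2288, 0.1498]
ee_rot: [0.015, 0.956, 0.034, 0.29]
ft_force: [0.3, 3.3, 0.5]
finger_gap: 0.158
z [ 0.555  0.057 -0.83 ] y [0.009 0.997 0.074] q [-0.686  0.046  1.98   0.605  0.769 -2.594] [ 0.6174 -0.2288  0.1498] lean 33.9 g 0.1576810735848891
```

```bash

python3 -m inch '[0,0,0,0,0,0,0,0,0,0]' 25
python3 p.py; python3 - <<'E'
from h import *
o=robot.get_obs();print(np.round(o['ft_force'],2),np.round(o['wrist_torque'],2))
snap('wrist','w6',(160,60,480,300),2.5)
E
```

```text
time: 18.1
position: [0.6178, -0.2294, 0.1504]
ee_rot: [0.015, 0.956, 0.034, 0.29]
ft_force: [1.9, -0.6, 0.9]
finger_gap: 0.142
z [ 0.556  0.055 -0.829] y [0.009 0.997 0.073] q [-0.686  0.046  1.98   0.605  0.768 -2.594] [ 0.6178 -0.2294  0.1504] lean 34.0 g 0.14236311384240474
[ 1.86 -0.57  0.92] [-0.28 -0.03 -0.04]
```

View pics/w6.png

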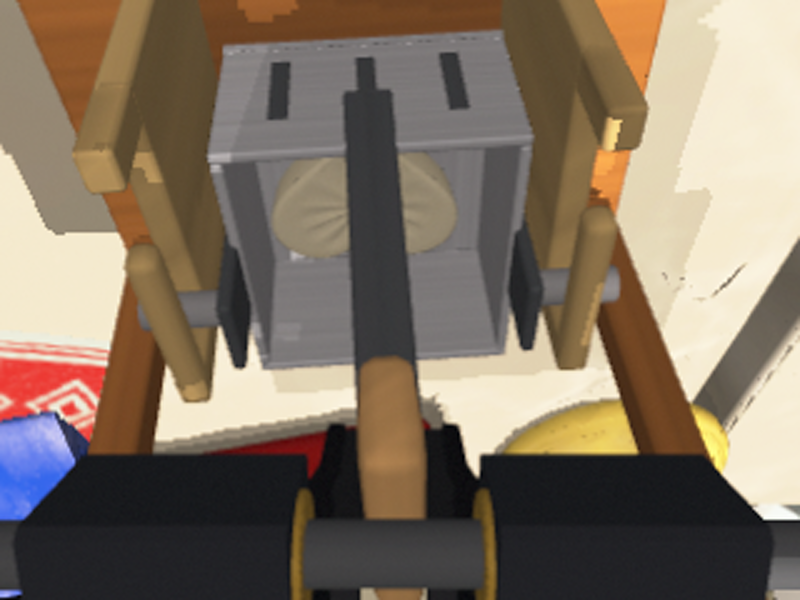

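```bash
python3 - <<'E'
from h import *
o=robot.get_obs();R=Ro.from_quat(o['ee_rot']).as_matrix()
for d in [(-.03,-.001,0),(-.04,-.0013,0),(-.05,-.0016,0),(0,0,.1)]:print(d,np.round(R.T@np.array(d)*100,2))
import fk
for d in [(-.03,-.001,0),(-.045,-.0013,0)]:
    print(fk.ik(o['position']+np.array(d),R,o['q'])[0].round(3))
E
```

```text
(-0.03, -0.001, 0) [ 2.49 -0.13 -1.67]
(-0.04, -0.0013, 0) [ 3.32 -0.17 -2.23]
(-0.05, -0.0016, 0) [ 4.15 -0.21 -2.79]
(0, 0, 0.1) [-5.54  0.73 -8.29]
[-0.729 -0.016  2.043  0.619  0.789 -2.639]
[-0.752 -0.047  2.073  0.624  0.802 -2.662]
```

```bash
python3 -m inch '[0.4,0,-0.25,0,0,0.8,-0.05,-0.55,0,0,1.25,-0.05,-0.85,0,0,1.65,-0.1,-1.1,0,0,2.1,-0.1,-1.4,0,0,2.5,-0.13,-1.67,0,0,2.5,-0.13,-1.67,0,0]' 
python3 p.py; python3 - <<'E'
from h import *
o=robot.get_obs();print(np.round(o['ft_force'],2),np.round(o['wrist_torque'],2))
snap('wrist','w7',(160,60,480,300),2.5)
E
```

```text
time: 18.73
position: [0.5866, -0.23, 0.15]
ee_rot: [0.015, 0.956, 0.034, 0.29]
ft_force: [1.4, 0.8, 3.4]
finger_gap: 0.139
z [ 0.555  0.056 -0.83 ] y [0.009 0.997 0.074] q [-0.73  -0.017  2.044  0.619  0.791 -2.64 ] [ 0.5866 -0.23    0.15  ] lean 33.9 g 0.13857572400654122
[1.44 0.79 3.44] [-0.14 -0.38  0.04]
```

View pics/w7.png

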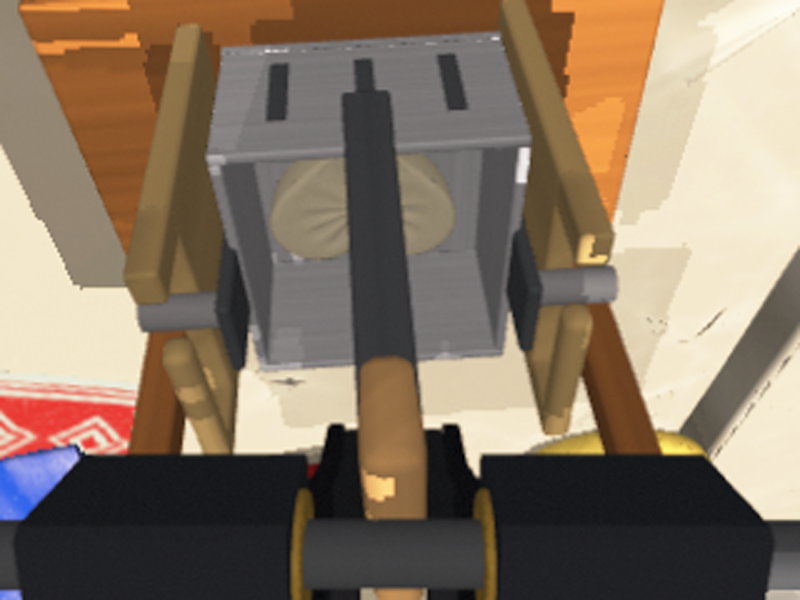

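```bash
python3 -m inch '[0.35,0,-0.22,0,0,0.6,-0.03,-0.4,0,0,0.8,-0.04,-0.53,0,0,0.8,-0.04,-0.53,0,0]' 
python3 p.py; python3 - <<'E'
from h import *
o=robot.get_obs();print(np.round(o['ft_force'],2),np.round(o['wrist_torque'],2))
snap('wrist','w8',(160,60,480,300),2.5)
E
```

```text
time: 19.12
position: [0.5775, -0.2303, 0.1499]
ee_rot: [0.015, 0.956, 0.034, 0.29]
ft_force: [2.1, 0.7, 3.6]
finger_gap: 0.147
z [ 0.555  0.056 -0.83 ] y [0.009 0.997 0.074] q [-0.744 -0.036  2.063  0.623  0.798 -2.654] [ 0.5775 -0.2303  0.1499] lean 33.9 g 0.1465372481339031
[2.14 0.74 3.59] [-0.2  -0.65  0.18]
```

View pics/w8.png

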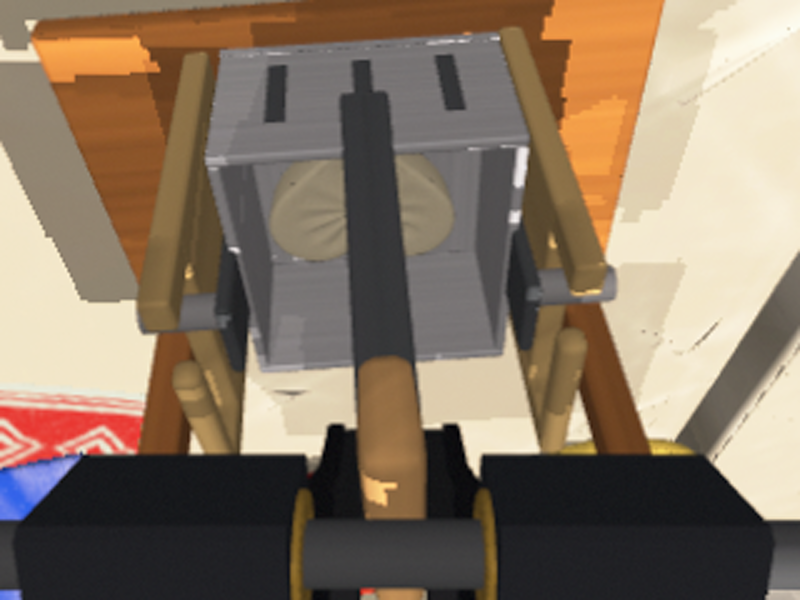

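```bash
python3 -m inch '[0.12,0,-0.08,0,0,0.25,0,-0.16,0,0,0.25,0,-0.16,0,0,0.25,0,-0.16,0,0]' 
python3 p.py; python3 - <<'E'
from h import *
o=robot.get_obs();print(np.round(o['ft_force'],2),np.round(o['wrist_torque'],2))
E
python3 -m inch '[0.12,0,-0.08,0,0,0.12,0,-0.08,0,0,0.12,0,-0.08,0,0]' ;python3 p.py
```

```text
time: 19.5
position: [0.5748, -0.2302, 0.1499]
ee_rot: [0.015, 0.956, 0.034, 0.29]
ft_force: [3.1, 0.1, 2.8]
finger_gap: 0.144
z [ 0.555  0.056 -0.83 ] y [0.009 0.997 0.074] q [-0.748 -0.041  2.068  0.624  0.8   -2.658] [ 0.5748 -0.2302  0.1499] lean 33.9 g 0.14360131966911094
[3.08 0.13 2.77] [-0.2  -0.7   0.13]
time: 19.75
position: [0.5733, -0.2302, 0.1498]
ee_rot: [0.015, 0.956, 0.034, 0.29]
ft_force: [3.2, 0.5, 4.1]
finger_gap: 0.141
z [ 0.555  0.056 -0.83 ] y [0.009 0.997 0.074] q [-0.75  -0.045  2.071  0.624  0.802 -2.661] [ 0.5733 -0.2302  0.1498] lean 33.9 g 0.14140736755940175
```

```bash
python3 - <<'E'
from h import *
snap('wrist','w9',(160,60,480,300),2.5);snap('scene','s9',(300,85,400,195),5.4)
m=camera_model('wrist')
for u,v in [(140,312),(612,282)]: print('pin',np.round(onz(m,u/2.5+160,v/2.5+60,.105),4))
E
```

```text
pin [ 0.5635 -0.2934  0.105 ]
pin [ 0.5632 -0.1699  0.105 ]
```

View pics/w9.png

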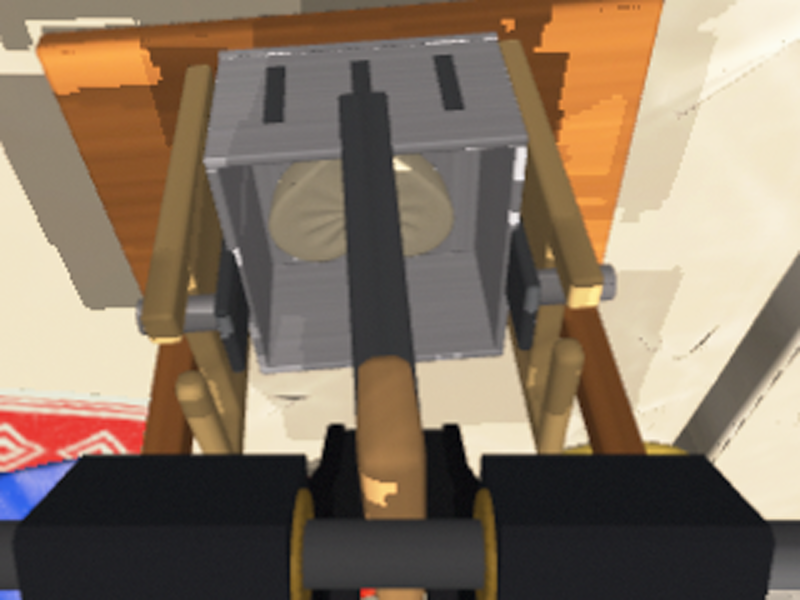

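View pics/s9.png

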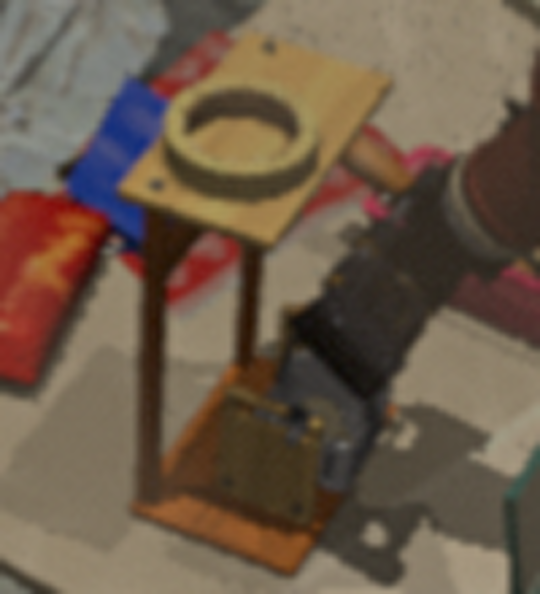

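```bash
python3 -m inch '[0.1,0,-0.07,0.01,0,0.2,0,-0.13,0.01,0,0.2,0,-0.13,0.01,0,0.2,0,-0.13,0.01,0]' 
python3 p.py; python3 - <<'E'
from h import *
o=robot.get_obs();print(np.round(o['ft_force'],2),np.round(o['wrist_torque'],2))
R=Ro.from_quat(o['ee_rot']).as_matrix();print(R.T@[0,0,10])
E
```

```text
time: 20.18
position: [0.5709, -0.2302, 0.1498]
ee_rot: [0.02, 0.956, 0.036, 0.29]
ft_force: [3.1, -0.3, 3.4]
finger_gap: 0.143
z [ 0.555  0.056 -0.83 ] y [0.018 0.997 0.079] q [-0.754 -0.05   2.076  0.625  0.804 -2.654] [ 0.5709 -0.2302  0.1498] lean 33.9 g 0.14305641212776155
[ 3.13 -0.3   3.39] [-0.25 -0.94  0.18]
[-5.5251998   0.79461472 -8.29703288]
```

```bash
python3 -m inch '[0.08,0,-0.06,0,0,0.16,0,-0.11,0,0,0.16,0,-0.11,0,0]' 
python3 p.py; python3 - <<'E'
from h import *
o=robot.get_obs();print(np.round(o['ft_force'],2),np.round(o['wrist_torque'],2))
E
```

```text
time: 20.43
position: [0.5691, -0.2301, 0.1498]
ee_rot: [0.02, 0.956, 0.036, 0.29]
ft_force: [6.0, 0.8, 2.1]
finger_gap: 0.145
z [ 0.556  0.057 -0.83 ] y [0.017 0.997 0.08 ] q [-0.757 -0.054  2.08   0.626  0.805 -2.657] [ 0.5691 -0.2301  0.1498] lean 33.9 g 0.1454632342607374
[6.01 0.75 2.14] [-0.17 -1.15  0.2 ]
```

```bash
python3 -m inch '[-0.12,0,0.08,0,0,-0.12,0,0.08,0,0,-0.26,0.02,-0.13,0,0,-0.4,0.04,-0.33,0,0,-0.67,0.08,-0.75,0,0,-0.67,0.08,-0.75,0,0]' 45
python3 p.py; python3 - <<'E'
from h import *
o=robot.get_obs();print(np.round(o['ft_force'],2),np.round(o['wrist_torque'],2))
snap('wrist','w10',(160,60,480,300),2.5)
E
```

```text
time: 20.93
position: [0.5692, -0.229, 0.1577]
ee_rot: [0.02, 0.957, 0.037, 0.288]
ft_force: [6.0, 0.2, -3.4]
finger_gap: 0.136
z [ 0.553  0.059 -0.831] y [0.017 0.996 0.082] q [-0.754 -0.065  2.072  0.612  0.823 -2.637] [ 0.5692 -0.229   0.1577] lean 33.8 g 0.13599190726217933
[ 6.05  0.18 -3.37] [-0.25 -0.83  0.38]
```

View pics/w10.png

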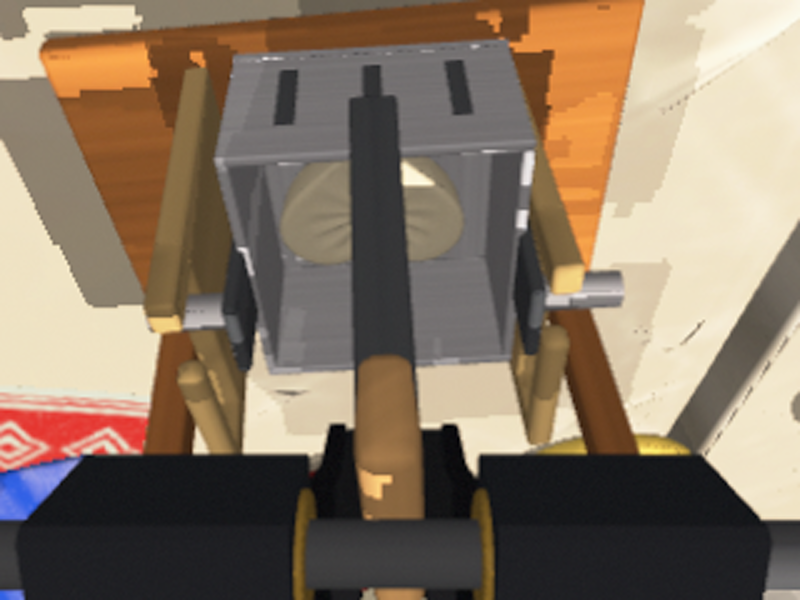

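```bash
python3 -m inch '[-0.17,-0.05,0.11,0,0,-0.5,0,-0.45,0,0,-0.9,0.05,-1,0,0,-1.3,0.1,-1.6,0,0,-1.8,0.15,-2.4,0,0,-2.37,0.2,-3.2,0,0,-2.37,0.2,-3.2,0,0]' 45
python3 p.py; python3 - <<'E'
from h import *
o=robot.get_obs();print(np.round(o['ft_force'],2),np.round(o['wrist_torque'],2))
snap('wrist','w11',(160,60,480,300),2.5);snap('scene','s11',(300,85,400,195),5.4)
E
```

```text
time: 21.57
position: [0.5729, -0.2317, 0.2019]
ee_rot: [0.02, 0.956, 0.035, 0.29]
ft_force: [0.4, 0.1, -3.4]
finger_gap: 0.136
z [ 0.557  0.056 -0.829] y [0.017 0.997 0.079] q [-0.754 -0.116  2.031  0.571  0.895 -2.572] [ 0.5729 -0.2317  0.2019] lean 34.0 g 0.13577506893935645
[ 0.39  0.13 -3.36] [-0.08  0.5  -0.05]
```

View pics/w11.png

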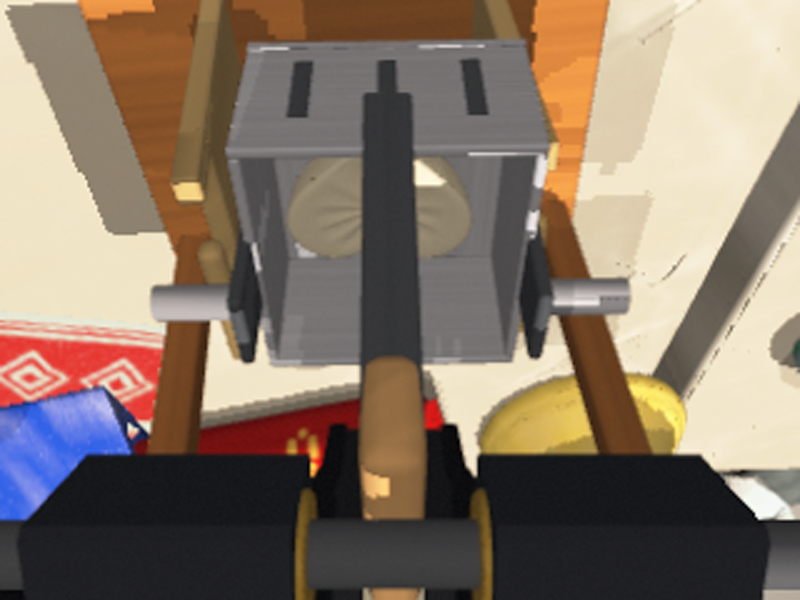

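View pics/s11.png

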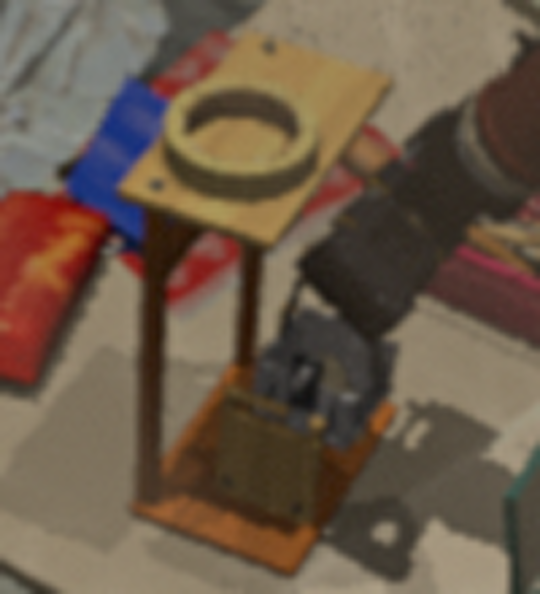

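```bash
python3 -m inch '[-0.25,0.07,-1,0,0,-0.6,0.15,-2.1,0,0,-1,0.25,-3.4,0,0,-1.4,0.35,-4.8,0,0,-1.8,0.45,-6.25,0,0,-1.8,0.45,-6.25,0,0]' 45
python3 p.py; python3 - <<'E'
from h import *
import fk
o=robot.get_obs();R=Ro.from_quat(o['ee_rot']).as_matrix();print(np.round(o['ft_force'],2))
R2=R@Ro.from_euler('z',-.14).as_matrix();print('y after turn',R2[:,1])
for p in [(.56,-.1,.264),(.57,.02,.264),(.585,.155,.25),(.585,.155,.111)]:
    q,e=fk.ik(np.array(p),R2,o['q']);print(q.round(3),e, np.round(R.T@(np.array(p)-o['position'])*100,2))
E
```

```text
time: 22.17
position: [0.5534, -0.2321, 0.2663]
ee_rot: [0.019, 0.956, 0.034, 0.292]
ft_force: [-1.5, -0.4, -1.9]
finger_gap: 0.139
z [ 0.559  0.054 -0.828] y [0.017 0.997 0.077] q [-0.785 -0.227  2.002  0.531  1.027 -2.516] [ 0.5534 -0.2321  0.2663] lean 34.2 g 0.13860278455944539
[-1.51 -0.44 -1.93]
y after turn [-0.09870632  0.9951151  -0.00173222]
[-0.515 -0.377  2.121  0.413  0.933 -2.355] 5.614397835529417e-12 [ 0.34 13.16  1.27]
[-0.205 -0.403  2.14   0.225  0.842 -1.977] 2.456368441983159e-14 [ 0.19 25.14  2.48]
[ 0.144 -0.279  2.075 -0.039  0.751 -1.505] 2.275957200481571e-14 [ 0.5  38.52  5.21]
[ 0.144 -0.082  2.194 -0.064  0.435 -1.476] 9.571093917415396e-12 [ 8.23 37.45 16.71]
```

```bash
python3 -m inch '[0,1,0,0,0,0.1,2.5,0.1,-0.01,0,0.1,4.5,0.3,-0.02,0,0.2,6.5,0.5,-0.03,0,0.2,8.5,0.8,-0.04,0,0.3,10.5,1,-0.05,0,0.3,12,1.15,-0.06,0,0.34,13.2,1.27,-0.07,0]' 45
python3 p.py; python3 g.py .57 .02 .264;python3 g.py .585 .155 .25
```

```text
time: 22.83
position: [0.5584, -0.096, 0.258]
ee_rot: [-0.014, 0.957, 0.027, 0.289]
ft_force: [0.1, 0.4, -3.6]
finger_gap: 0.134
z [ 0.553  0.06  -0.831] y [-0.043  0.998  0.043] q [-0.51  -0.374  2.128  0.414  0.93  -2.283] [ 0.5584 -0.096   0.258 ] lean 33.8 g 0.1337704858519831
cm [-1.44 11.56  0.84]
cm [-2.07 24.91  3.64]
```

```bash
python3 -m inch '[-0.1,1,0,-0.01,0,-0.3,3,0.2,-0.02,0,-0.5,5,0.4,-0.03,0,-0.7,7,0.7,-0.04,0,-0.9,9,1,-0.05,0,-1.1,11,1.4,-0.05,0,-1.3,13,1.8,-0.05,0,-1.4,14.5,2,-0.05,0]' 45
python3 p.py; python3 g.py .585 .155 .22
python3 - <<'E'
from h import *
snap('top','t12',(230,130,390,290),3.7);snap('scene','s12',(260,120,400,280),3.7)
E
```

```text
time: 23.5
position: [0.5753, 0.0494, 0.2556]
ee_rot: [-0.038, 0.956, 0.019, 0.29]
ft_force: [0.5, 0.3, -3.6]
finger_gap: 0.136
z [ 0.553  0.058 -0.831] y [-0.083  0.996  0.015] q [-0.128 -0.372  2.131  0.178  0.812 -1.863] [0.5753 0.0494 0.2556] lean 33.8 g 0.1364223154578497
cm [ 0.53 10.39  4.11]
```

View pics/s12.png

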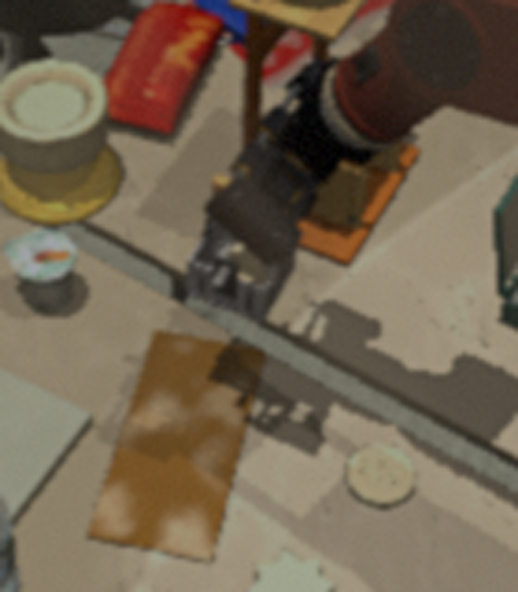

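```bash
python3 - <<'E'
from h import *
S=camera_model('scene')
w=np.array([onz(S,(x+.5)/3.7-.5+260,(y+.5)/3.7-.5+120,.006) for x,y in [(157,332),(265,350),(213,558),(90,537)]]);print(w.round(4),w.mean(0))
E
python3 -m inch '[0.1,1.5,0.4,0,0,0.2,3,1,0,0,0.3,5,1.7,0,0,0.4,7,2.5,0,0,0.5,8.7,3.2,0,0,0.5,9.8,3.8,0,0,0.5,10.4,4.1,0,0,0.5,10.4,4.1,0,0]' 45
python3 p.py
python3 - <<'E'
from h import *
m=camera_model('wrist');snap('wrist','w13')
snap('top','t13',(230,130,390,290),3.7);snap('scene','s13',(260,120,400,280),3.7)
E
```

```text
[[0.6685 0.053  0.006 ]
 [0.5587 0.016  0.006 ]
 [0.4819 0.2544 0.006 ]
 [0.594  0.2941 0.006 ]] [0.57578075 0.15436444 0.006     ]
time: 24.27
position: [0.5853, 0.1536, 0.2198]
ee_rot: [-0.038, 0.956, 0.018, 0.29]
ft_force: [-0.4, 0.3, -3.0]
finger_gap: 0.133
z [ 0.553  0.057 -0.831] y [-0.083  0.996  0.013] q [ 0.137 -0.245  2.104 -0.029  0.694 -1.496] [0.5853 0.1536 0.2198] lean 33.8 g 0.1326346816321754
```

View pics/w13.png

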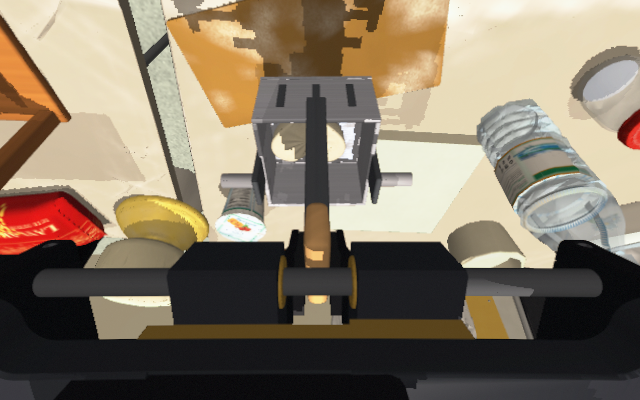

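View pics/s13.png

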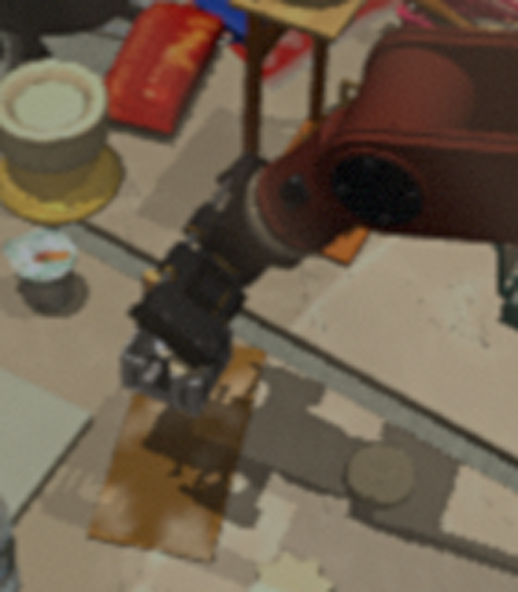

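```bash
python3 -m inch '[0.5,0,0.8,0,0,1.4,-0.03,2.1,0,0,2.4,-0.05,3.6,0,0,3.3,-0.08,5,0,0,4.1,-0.1,6.2,0,0,4.8,-0.11,7.2,0,0,5.2,-0.12,7.8,0,0,5.28,-0.12,7.9,0,0]' 45
python3 p.py
python3 -m inch '[0.14,0,0.2,0,0,0.28,0,0.41,0,0,0.42,0,0.62,0,0,0.56,0,0.83,0,0,0.56,0,0.83,0,0]' 45
python3 p.py
```

```text
time: 25.08
position: [0.5851, 0.1519, 0.1239]
ee_rot: [-0.037, 0.956, 0.018, 0.289]
ft_force: [0.1, 0.8, -3.6]
finger_gap: 0.136
z [ 0.552  0.056 -0.832] y [-0.081  0.997  0.013] q [ 0.134 -0.106  2.183 -0.041  0.477 -1.483] [0.5851 0.1519 0.1239] lean 33.7 g 0.1356655523046139
time: 25.5
position: [0.5863, 0.1529, 0.1162]
ee_rot: [-0.037, 0.956, 0.018, 0.291]
ft_force: [0.3, -0.2, -2.6]
finger_gap: 0.136
z [ 0.555  0.057 -0.83 ] y [-0.082  0.997  0.013] q [ 0.136 -0.089  2.186 -0.044  0.453 -1.48 ] [0.5863 0.1529 0.1162] lean 33.9 g 0.1360697807411521
```

```bash
python3 -m inch '[0.11,0,0.17,0,0,0.22,0,0.33,0,0,0.22,0,0.33,0,0,0.22,0,0.33,0,0]' 45
python3 p.py
python3 - <<'E'
from h import *
o=robot.get_obs();print(np.round(o['ft_force'],2),np.round(o['wrist_torque'],2))
snap('scene','s14',(260,160,360,270),5.3)
E
```

```text
time: 25.83
position: [0.5863, 0.153, 0.1122]
ee_rot: [-0.038, 0.956, 0.018, 0.291]
ft_force: [-0.5, -0.1, -4.5]
finger_gap: 0.136
z [ 0.555  0.057 -0.83 ] y [-0.082  0.997  0.013] q [ 0.136 -0.082  2.188 -0.045  0.444 -1.478] [0.5863 0.153  0.1122] lean 33.9 g 0.1356688387627342
[-0.51 -0.07 -4.53] [ 0.01  0.53 -0.02]
```

View pics/s14.png

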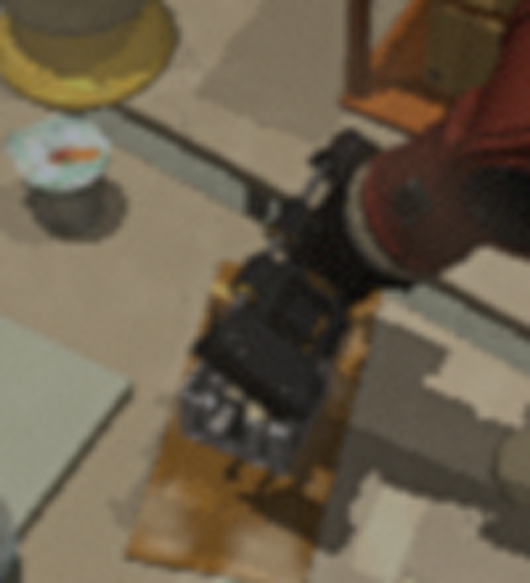

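```bash
cat > f.py <<'E'
from h import *
o=robot.get_obs();print(np.round(o['position'],4),np.round(o['ft_force'],2),np.round(o['wrist_torque'],2),o['time'])
E
python3 -m inch '[0.06,0,0.08,0,0,0.06,0,0.08,0,0,0.06,0,0.08,0,0]' >/dev/null; python3 f.py
python3 -m inch '[0.06,0,0.08,0,0,0.06,0,0.08,0,0,0.06,0,0.08,0,0]' >/dev/null; python3 f.py
python3 -m inch '[0.06,0,0.08,0,0,0.06,0,0.08,0,0,0.06,0,0.08,0,0]' >/dev/null; python3 f.py
```

```text
[0.5867 0.1531 0.1118] [ 0.57  0.36 -1.69] [0.04 0.39 0.04] 26.1333
[0.5872 0.1532 0.1115] [-0.71  0.92  3.28] [0.14 0.34 0.03] 26.3833
[0.5877 0.1533 0.1113] [-0.65  0.91  6.25] [0.02 0.21 0.06] 26.6333
```

```bash
python3 -m inch '[-0.08,0,-0.1,0,0,-0.1,0,-0.13,0,0]' 10 >/dev/null; python3 f.py
python3 -m inch '[0,0,0,0,0.18,0,0,0,0,0.24,0,0,0,0,0.35,0,0,0,0,0.5,0,0,0,0,0.5]'; python3 f.py
python3 - <<'E'
from h import *
m=camera_model('wrist');snap('wrist','w15')
for u,v in [(0,0)]:pass
E
```

```text
[0.5867 0.153  0.1115] [ 1.01  1.22 -0.57] [0.13 0.07 0.05] 26.8
time: 27.22
position: [0.5861, 0.1529, 0.1107]
ee_rot: [-0.037, 0.956, 0.018, 0.291]
ft_force: [0.4, -0.2, -0.5]
finger_gap: 0.382
[0.5861 0.1529 0.1107] [ 0.4  -0.21 -0.48] [ 0.07  0.23 -0.01] 27.2167
```

View pics/w15.png

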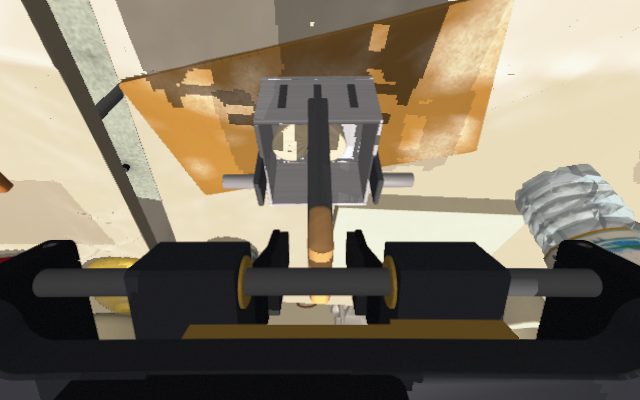

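```bash
python3 -m inch '[0,0,0,0,0.5,0,0,-1,0,0.5,0,0,-3,0,0.5,0,0,-6,0,0.5,0,0,-10,0,0.5,0,0,-14,0,0.5,0,0,-18,0,0.5,0,0,-18,0,0.5]'
python3 -m inch '[10,0,-4,0,0.5,10,0,-4,0,0.5,10,0,-4,0,0.5,10,0,-4,0,0.5]'
python3 - <<'E'
from h import *
snap('wrist','w16');snap('top','t16',(200,130,360,290),3.7)
snap('scene','s16',(240,160,360,280),4.9)
E
```

```text
time: 27.93
position: [0.4877, 0.1434, 0.2712]
ee_rot: [-0.038, 0.953, 0.019, 0.299]
ft_force: [1.1, -0.5, 1.0]
finger_gap: 0.497
time: 28.27
position: [0.3877, 0.1403, 0.2315]
ee_rot: [-0.037, 0.958, 0.015, 0.283]
ft_force: [-0.3, -0.5, -0.9]
finger_gap: 0.499
```

View pics/w16.png

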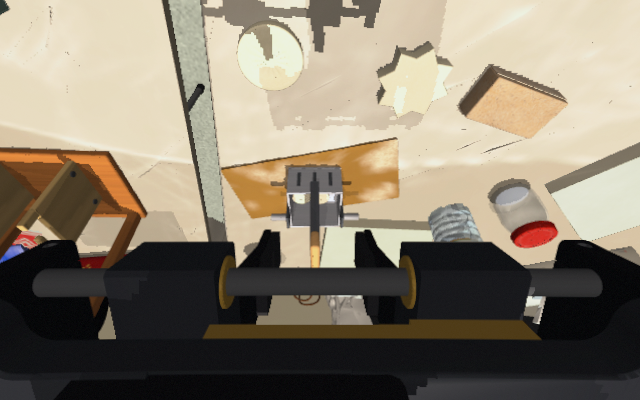

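View pics/t16.png

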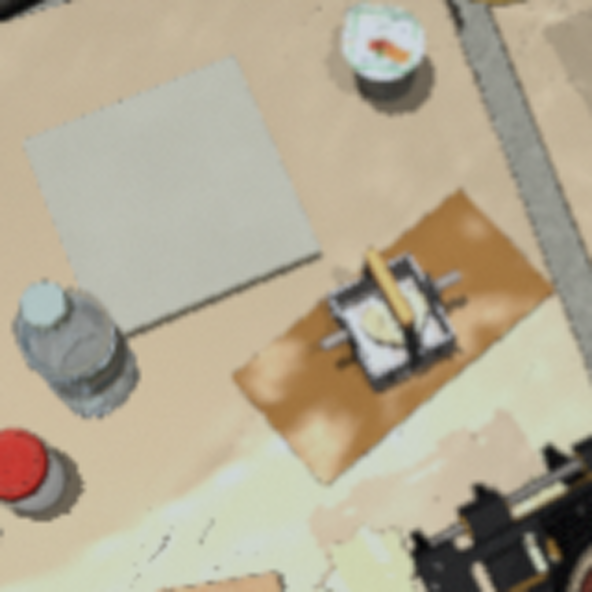

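View pics/s16.png

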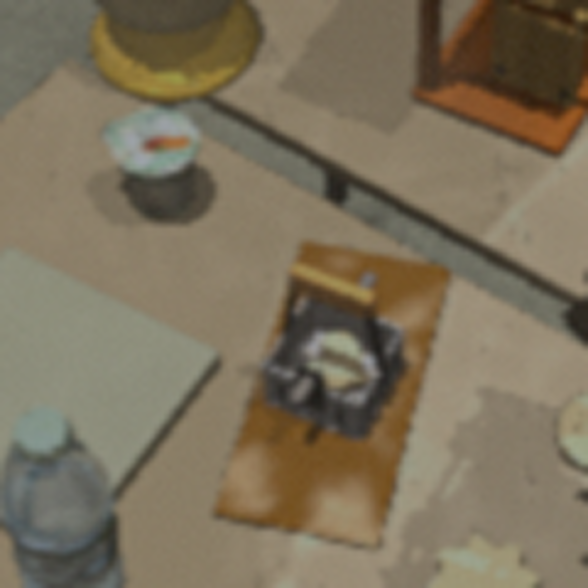

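```bash
python3 - <<'E'
from h import *
T=camera_model('top');S=camera_model('scene')
f=lambda p,z:onz(T,(p[0]+.5)/3.7-.5+200,(p[1]+.5)/3.7-.5+130,z)
b=np.array([f(p,.006) for p in [(460,190),(552,292),(328,483),(235,376)]]);c=b.mean(0)
k=np.mean([f(p,.066) for p in [(325,342),(460,278)]],0)
g=lambda p,z:onz(S,(p[0]+.5)/4.9-.5+240,(p[1]+.5)/4.9-.5+160,z)
b2=np.array([g(p,.006) for p in [(303,243),(450,268),(378,545),(215,516)]]).mean(0)
k2=np.mean([g(p,.066) for p in [(370,280),(300,390)]],0)
a=.33;M=np.array([[np.cos(a),np.sin(a)],[-np.sin(a),np.cos(a)]])
print(c,k,M@(k-c)[:2]);print(b2,k2,M@(k2-b2)[:2])
E
python3 f.py
```

```text
[0.57246042 0.15389165 0.006     ] [0.57527698 0.15349106 0.066     ] [ 0.00253478 -0.00129166]
[0.57667229 0.15532805 0.006     ] [0.58037216 0.15090592 0.066     ] [ 0.00206727 -0.00538244]
[0.3919 0.1404 0.2385] [-1.03 -0.54 -0.  ] [0.09 0.17 0.02] 28.4167
```

Basket is within about 6 mm of the board's centre, upright, with the heart in it, and the arm is well clear of everything.

```bash
python3 -m inch '[0,0,0,0,0.5,0,0,0,0,0.5,0,0,0,0,0.5,0,0,0,0,0.5]'; python3 -c "
from plant import robot
print(robot.job_done())"
```

```text
time: 28.75
position: [0.3914, 0.14, 0.2378]
ee_rot: [-0.037, 0.957, 0.016, 0.288]
ft_force: [0.3, 0.7, -0.9]
finger_gap: 0.503
the job is handed in; nothing more can be done
None
```

The basket is standing on the hardboard with the heart in it, and I handed the job in at about 28.8 s; no verdict was reported.

**What I did**
- **Lean:** Moves only turn the tool about its own axis. I got the 34° lean by pushing repeatedly against the arm's reach limit, well away from everything on the table.
- **Draw:** I pinched the handle, then drew the basket about 48 mm to the stops. The pull on the wrist rose to about 6 N there.
- **Lift:** I raised it about 11 cm, moving slightly towards the robot over the last part. The stops were cleared with only the basket's weight on the wrist.
- **Set down:** I moved it over the board, lowered it until the board took the weight, let go and backed away.

**Last checks**
- The top and scene pictures put the basket 2 to 3 mm (board's x) and 1 to 5 mm (board's y) from the board's centre. It looked upright, with the heart inside.
- The bystanders looked unmoved, and the fingers were clear of the basket.

**What went less well**
- **Wrist limit:** The last joint ran close to its range limit during the grasp. To stay inside it I held the tool turned about 0.08 rad, so the basket rolled about 4.5° in the grip as it lifted. I turned most of that back before setting it down.
- **Off-centre by camera:** The wrist camera and the fixed cameras disagreed by about 3 mm on where the handle was.
- **Press on the board:** I pushed down briefly with about 9 to 10 N at touchdown, then eased off before letting go.

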